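# Fit a fresh dressing stone from the spring-lift dispenser

## Robot

A 6-joint arm with a two-finger parallel gripper is mounted at the origin on the work surface. World frame = base frame: x ahead of the robot, y to its left, z up, the work surface at z = 0. Lengths are in m, angles in rad, forces in N, time in s.
With the tool pointing down it reaches from about 0.35 to 0.8 m from the base axis. Payload 7.3 kg.
Tool frame: the origin (TCP) lies on the mounting face of the last link; the fingertips stand ahead of it and the grasp point (between the pads) lies 155 mm ahead of it (tip_extent is the z of the fingertips in the tool frame, in m); z points along the fingers, x is the direction in which the jaws open and shut, and the axes are right-handed (so a half turn about z gives the same grasp; the last joint's range is limited). The gripper opens to 85 mm and grips with 20 to 120 N. Pads are 22 mm wide; open, the fingers measure 114 mm over their backs; the gripper's body (76 mm by 85 mm) begins 54 mm behind the grasp point. The pads swing forward as they close: fully open they stand 13 mm farther back than shut.
Start: joints at [1.037, 0.342, 1.524, -0, 1.275, -0.146], TCP at [0.199, 0.486, 0.405] pointing down, gripper open.
Joint ranges: [-2.53, 2.53], [-0.77, 2.02], [0.04, 2.7], [-1, 4.14], [0.28, 2.66], [-3.11, 3.11]. Speed limits (rad/s): [2.57, 2.57, 3.14, 3.14, 3.14, 3.14].

## Interface

Orientations are given as a rotation vector (axis times angle).
In Python, from rig import sense, get_image, camera_model, finish_job, regions_of, tip_extent gives the robot as it stands. The module is installed in compiled form; this text tells all that it offers.
- The arm moves only by the tool arm_command, never from a script. Its argument "plan" is a list of rows, each an object of numbers: "hand": the opening, from 0 (shut) to 1 (fully open); "x", "y", "z": the shift along the tool's x, y, z in mm; "rx", "ry", "rz": the turn, a rotation vector about the tool's x, y, z in degrees. A call has 1 to 8 rows; each row is the pose to reach, as a shift and turn from the pose measured when the call began, along the tool's axes at that moment; what a row does not reach only later rows make up. A row lasts 1/10 s, in which the tool goes at most 50 mm and 8.59 degrees, less where a joint would pass 70% of its speed; a pose out of reach is approached as far as the arm can. A call with a gripper value outside its range is refused whole. The fingers move at their own pace and stop on an object; "squeeze" is the grip in N (left out, the last holds). Time passes only in rows, so rows that repeat a pose let the fingers close. It gives the time, the measured TCP pose, the force and the opening at its end, in the units of the state.
- sense(): the state, without advancing time (a new reading comes with each control period).
- get_image(name): name is "side" or "top"; returns the picture (480x640x3 uint8, red, green, blue); there is no depth.
- camera_model(name): a dict with "K" (3x3 intrinsics, pixels), "R" (3x3) and "t" (3): a world point X has camera coordinates R X + t. Camera axes: x right, y down, z forward; pixel columns grow to the right and rows downward; lengths in m; the calibration is good to about 2 mm. A picture is of the moment at which its call begins. camera_model takes no time and is no camera call.
- finish_job(): hands the job in, once; it reports no verdict.
Trained networks look in the newest picture that a camera, given by its name, has taken for a name from the list of things; names that differ only in an ending like _2 or _b are one class to them, and where a whole thing is asked for, a point or a joint stands for the part that bears it (a point fixed in the world has none). Each returns a list of dicts, best first, with "conf" (0 to 1); they miss things now and then, are a little off and sometimes report something else, mostly with a low value. They report only what shows in the picture. A call takes as long as a camera call. They do not tell look-alikes from the thing itself.
- regions_of(camera, target): "mask" (480x640 bool, what is visible of it) and "rect" ([centre column, centre row, width, height] in pixels, round what is visible of it).
The state is a dict: "time": time; "joint_positions": joint angles; "qvel": joint speeds; "joint_efforts": joint torques, N m; "position": TCP position; "eef_rot": TCP orientation; "wrist_force": force on the tool from outside, world axes, zero at the start; "moment": the same for the moment, N m; "width": finger opening in m.
Only numpy, scipy, OpenCV 4.12 (cv2) and the standard library are available. Lean on these libraries where they do the work, as an engineer would, in place of code of your own. Each camera call takes 0.05 s, during which the arm holds its last target.

## Task

Take the top orange dressing stone straight out of the spring-lift dispenser, where only its two ends can be reached, put it down flat on the bare bench and let go; the next stone should have come up in its place. The stone holder has finger room only along the long sides of a stone, so take it again that way, lay it on the holder's bed between the sliding jaw and the splash plate, and slide the jaw up by its knob until the stone is held snugly, one end against the plate. Lay the stone down, never drop it, and leave the other stones in the dispenser and the rest of the bench as they are.

Things in the scene. Friction and masses are not known exactly. Their poses are not given: they have to be found in the camera images.
- stone_1: the stone to fit, the top one of four like it in the dispenser: a plain brick-orange abrasive dressing stone, 60 mm long (own x) x 44 mm wide (own y) x 20 mm thick; origin at the centre of its underside, z up; about 115 g. The end faces (60 mm apart) can be gripped in the dispenser, the long sides (44 mm apart) cannot. The bench between dispenser and holder, nearer the robot than the caliper, is bare
- stone_2: the second stone in the dispenser, right under the top one; same shape: 60 mm long (own x) x 44 mm wide (own y) x 20 mm thick; origin at the centre of its underside, z up
- stone_3: the third stone down, same shape
- stone_4: the bottom stone, same shape
- dispenser: spring-lift stone dispenser, screwed down: grey base plate 120 x 90 x 8 mm; two aluminium cheeks along the stones' long sides (inner faces 47 mm apart, top 128 mm above the bench); open ends along own x, with corner flanges up to 116 mm that leave a 35 mm gap. Origin at the centre of its underside, z up, own x along the stones. The stones lie in one stack on a sprung carrier
- holder: dressing-stone holder, screwed down: blue base plate 190 (own x -120 to +70 mm) x 84 x 8 mm, steel bed 34 mm wide, its top 20 mm above the bench. Origin under the middle of the seat, at bench height; own x points to the fixed jaw's splash plate, whose face is at x = +30 mm. A seated stone lies along x, its centre at x = y = 0, underside at 20 mm, overhanging the bed 5 mm each side
- lift (a joint): rise in m of the dispenser's spring carrier under the stack (0 with four stones of average weight; its top is then 50 mm above the bench). The spring (56 N/m) sinks 20 mm per stone, so the top stone's top face is always about 130 mm above the bench, give or take 5; lift it straight out and the next rises there by itself. A push from above makes the stack sink
- splash_top (a point): middle of the upper edge of the holder's splash plate, 60 mm above the bench, 31 mm ahead of the seat's middle; the aluminium plate is 72 mm wide, with a small lip folded away from the seat up to 67 mm
- jaw (a joint): travel in m of the holder's blue sliding jaw (44 mm wide, top 33 mm above the bench) along the holder's x towards the splash plate; 0 = fully open, at most 0.030. The jaw's face is at x = -42 mm + travel, so 72 mm - travel lie between jaw and plate; it meets a seated stone at 0.012. It slides stiffly (3 N) and stays where it is left
- knob (a point): centre of the top of the upright black knob on the sliding jaw, 71 mm above the bench; knob 20 mm in diameter, its grip from 45 to 71 mm above the bench, 14 mm behind the jaw's face (away from the splash plate); the jaw's top is 38 mm below this point
- bowl: ivory bowl, 140 mm across, 55 mm high, bystander; origin under its centre
- sponge: yellow sponge block 80 x 60 x 35 mm, bystander; origin under its centre
- caliper: small brass sliding caliper 130 mm long, lying flat, bystander; origin under the middle of its beam
- worn_stone: a worn dressing stone, 52 x 44 x 13 mm, same orange, lying on the bench, bystander; origin under its centre
- rough_tray: white tray of rough opal, 130 x 100 x 22 mm, bystander; origin under its centre
- wash_bottle: white bottle with a red cap, 56 mm across, 150 mm high, bystander; origin under its centre
Not all that is in view belongs to the job. What is shaped like the stone_1 but green is not meant. Several things have the shape of the holder; the one meant has the colours described above.

How it is judged:
On the way:
1. the top stone is out of the dispenser, lying flat on the bench and let go, and the next stone has come up to the top of the dispenser (height (world z) of stone_1 below 0.006 m and angle between stone_1's own z axis and vertical below 0.1 rad and linear speed of stone_1 below 0.03 m/s and contact force between the fingers and stone_1 below 0.05 N and horizontal distance between stone_1 and dispenser above 0.05 m and z of stone_2 in the frame of dispenser between 0.1 and 0.122 m and horizontal distance between each of stone_2, stone_3, stone_4 and dispenser below 0.012 m), for 0.2 s.
At the end, for the whole second after the job is handed in: Stone 1 at rest and let go on the holder's bed: centre within 4 mm along and 7 mm across of the seat, aligned within 0.1 rad, flat; jaw travel 9.5 to 14.5 mm (gap under 2.5 mm). Stones 2 to 4 within 12 mm of the dispenser's axis, stone 2 risen: its underside 100 to 122 mm up (x of stone_1 in the frame of holder between -0.004 and 0.004 m and y of stone_1 in the frame of holder between -0.007 and 0.007 m and z of stone_1 in the frame of holder between 0.017 and 0.023 m and angle between the x axis of stone_1 and the x axis of holder, either way round below 0.1 rad and angle between stone_1's own z axis and vertical below 0.08 rad and value of joint jaw between 0.0095 and 0.0145 m and linear speed of stone_1 below 0.01 m/s and contact force between the fingers and stone_1 below 0.05 N and z of stone_2 in the frame of dispenser between 0.1 and 0.122 m and horizontal distance between each of stone_2, stone_3, stone_4 and dispenser below 0.012 m); the robot touches nothing.
It fails at once if a bystander (bowl, sponge, caliper, worn stone, tray or bottle) is knocked more than 30 mm aside (distance of any of bowl, sponge, caliper, worn_stone, rough_tray, wash_bottle from where it was at the start of the episode above 0.03 m).
It fails at once if the stone is dropped (falling faster than 0.45 m/s with no finger on it: a fall of more than about 10 mm) (contact force between the fingers and stone_1 below 0.05 N and linear speed of stone_1 above 0.45 m/s).
It also fails if it takes over 59 s, if anything falls off the work surface, if the arm or the gripper's body presses on something with over 40 N, if the wrist force passes 120 N, or if a joint passes its speed limit or range.

## Working session

There is one attempt and no reset: what is moved stays moved. The work goes in short steps, Python scripts to look and compute and a tool call to move; the robot and the scene stay as the last step left them, time stands still between calls to the robot, and variables do not carry over. Pictures are saved under pics/ and viewed, and the job is handed in when it is done.

Besides the shell and the picture viewer there is one more tool, called after ">>>" as name(argument=value, ...) on one line, values as JSON. arm_command: Moves the arm, as the interface text tells. Its arguments: {"type":"object","properties":{"plan":{"type":"array"},"squeeze":{"type":"number"}},"required":["plan"]}

```bash
mkdir -p pics
python3 - <<'E'
from rig import *
import cv2,numpy as np
s=sense(); print({k:np.round(v,3) for k,v in s.items()}); print(tip_extent)
for n in("side","top"):
    im=get_image(n); cv2.imwrite(f"pics/{n}0.png",im[:,:,::-1]); c=camera_model(n); print(n,np.round(c["K"],1).tolist(),np.round(c["R"],4).tolist(),np.round(c["t"],4).tolist(), "cam pos",-np.array(c["R"]).T@c["t"])
print(sense()["time"])
E
```

```text
{'time': np.float64(0.0), 'joint_positions': array([ 1.037,  0.343,  1.525, -0.   ,  1.275, -0.146]), 'qvel': array([-0.   ,  0.001,  0.001, -0.001, -0.001,  0.001]), 'joint_efforts': array([-1.0000e-03, -4.3368e+01, -2.4601e+01, -0.0000e+00,  8.0000e-03,
       -0.0000e+00]), 'position': array([0.198, 0.486, 0.404]), 'eef_rot': array([ 2.607e+00,  1.751e+00, -2.000e-03]), 'wrist_force': array([-0.488,  0.197, -0.467]), 'moment': array([-0.009,  0.045, -0.045]), 'width': np.float64(0.085)}
0.1734
side [[449.1, 0.0, 321.2], [0.0, 449.1, 241.1], [0.0, 0.0, 1.0]] [[0.8795, -0.4758, 0.0029], [-0.2161, -0.4048, -0.8885], [0.4239, 0.7808, -0.4589]] [-0.4794, 0.1999, 0.7167] cam pos [ 0.16100766 -0.70676361  0.50787711]
top [[523.9, 0.0, 316.9], [0.0, 523.9, 237.3], [0.0, 0.0, 1.0]] [[-0.0023, -0.9998, 0.0197], [-0.9902, -0.0005, -0.1396], [0.1396, -0.0199, -0.99]] [-0.0368, 0.5446, 1.2926] cam pos [ 0.35878253 -0.01088795  1.35644767]
0.1
```

View pics/side0.png

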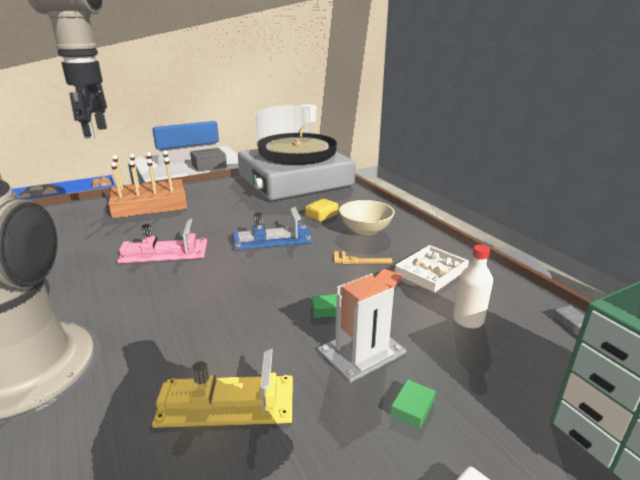

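View pics/top0.png

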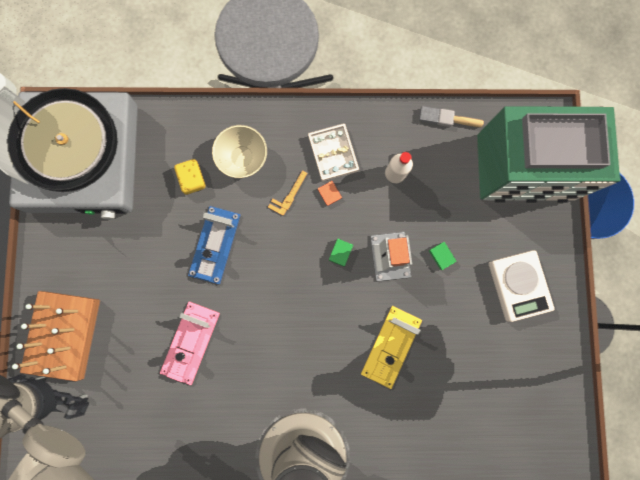

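The side view shows the dispenser at about (365,320) and the blue holder at (272,235). In the top view they are at (391,256) and (215,245). The worn stone is at (330,193) and the caliper at (290,195). I'll zoom in to measure.

```bash
cat > h.py <<'E'
import numpy as np,cv2
from scipy.spatial.transform import Rotation as Ro
from rig import camera_model
def proj(n,X):
    c=camera_model(n); p=(np.atleast_2d(X)@np.array(c["R"]).T+np.array(c["t"]))@np.array(c["K"]).T
    return p[:,:2]/p[:,2:]
def onz(n,uv,z):
    c=camera_model(n); R=np.array(c["R"]);o=-R.T@np.array(c["t"])
    uv=np.atleast_2d(uv); d=np.c_[uv,np.ones(len(uv))]@np.linalg.inv(c["K"]).T@R
    return o+d*((z-o[2])/d[:,2])[:,None]
def crop(src,u0,v0,w,h,f,out):
    im=cv2.imread(src)[v0:v0+h,u0:u0+w]; cv2.imwrite(out,cv2.resize(im,None,fx=f,fy=f,interpolation=cv2.INTER_CUBIC))
E
python3 - <<'E'
from h import *
crop("pics/top0.png",360,220,66,66,9,"pics/d_top.png")
crop("pics/top0.png",180,200,66,90,6,"pics/h_top.png")
crop("pics/side0.png",310,260,110,120,5,"pics/d_side.png")
crop("pics/side0.png",220,200,100,60,8,"pics/h_side.png")
E
```

```text
(no output)
```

View pics/d_top.png

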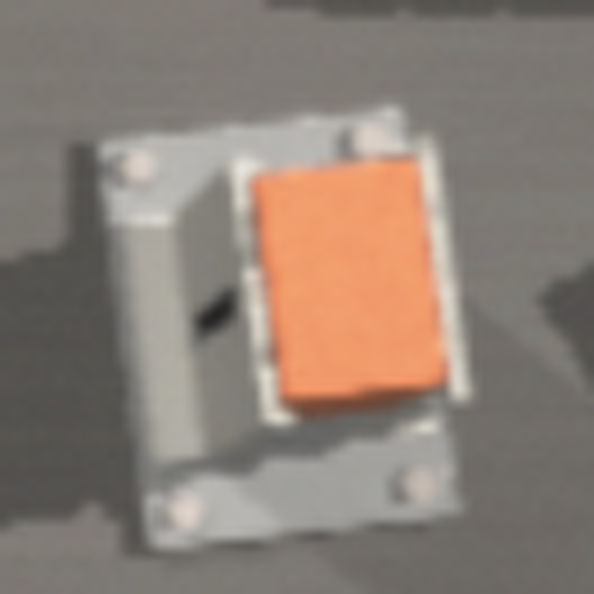

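View pics/h_top.png

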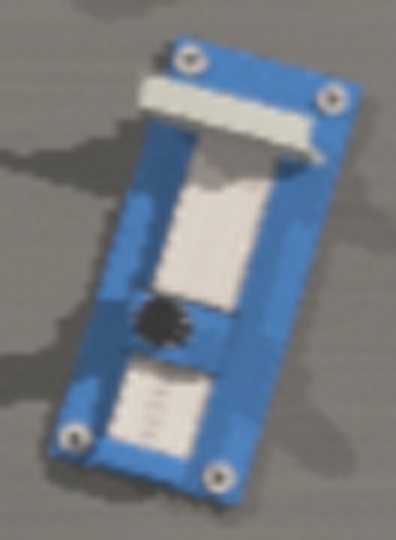

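View pics/d_side.png

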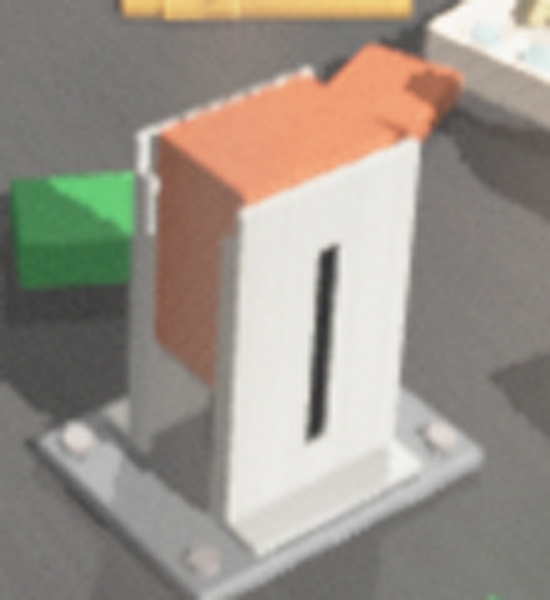

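View pics/h_side.png

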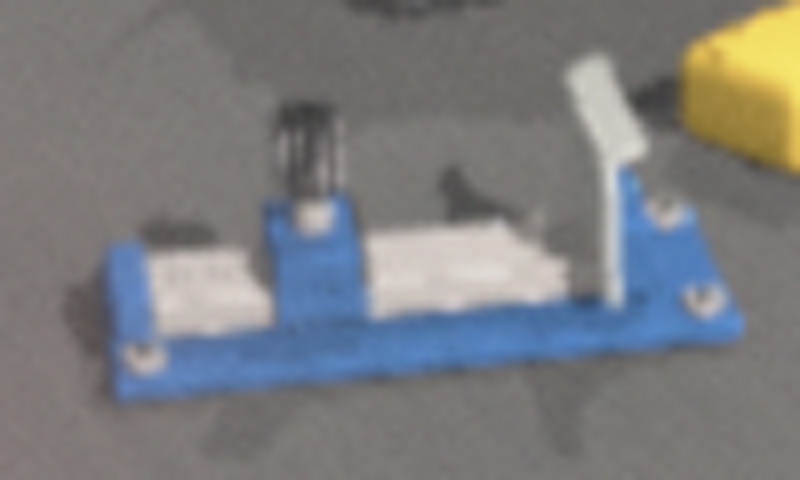

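```bash
cat > fit.py <<'E'
from h import *
from scipy.optimize import least_squares
def fit(name,corr,p0):
    def full(p,X): 
        c,s=np.cos(p[2]),np.sin(p[2]); X=np.array(X,float); return np.c_[c*X[:,0]-s*X[:,1]+p[0],s*X[:,0]+c*X[:,1]+p[1],X[:,2]]
    def res(p):
        return np.concatenate([(proj(n,full(p,[c[0] for c in cs]))-[[ (c[1][0]+.5)/f-.5+u0,(c[1][1]+.5)/f-.5+v0] for c in cs]).ravel() for n,f,u0,v0,cs in corr])
    r=least_squares(res,p0,loss="soft_l1"); print(name,np.round(r.x[:2],4),"deg",np.degrees(r.x[2]).round(2),"\n",res(r.x).reshape(-1,2).round(1).tolist()); return r.x
m=.001
H=[("top",6,180,200,[((.07,.042,.008),(172,38)),((.07,-.042,.008),(360,90)),((-.12,.042,.008),(50,455)),((-.12,-.042,.008),(240,505)),((.031,.036,.060),(141,103)),((.031,-.036,.060),(308,152))]),
 ("side",8,220,200,[((-.12,-.042,0),(122,402)),((.07,-.042,0),(742,337)),((.07,-.042,.008),(740,315)),((-.12,.042,.008),(108,245)),((.031,-.036,.06),(643,155)),((.031,.036,.06),(600+12,60+40))])]
H[1][4].pop()
fit("holder",H,[.4,.23,-.28]); 
D=[("top",9,360,220,[((.06,.045,.008),(100,146)),((.06,-.045,.008),(402,106)),((-.06,-.045,.008),(462,512)),((-.06,.045,.008),(150,546))]),
 ("side",5,310,260,[((-.06,.045,.008),(35,437)),((-.06,-.045,0),(205,603)),((.06,-.045,.008),(482,453))])]
d=fit("disp",D,[.4,-.18,.13])
uv=np.array([[252,178],[415,158],[447,385],[285,400]]); uv=(uv+.5)/9-.5+[360,220]
for z in(.125,.13,.135):
    P=onz("top",uv,z); print(z,P.mean(0).round(4),np.linalg.norm(np.roll(P,-1,0)-P,axis=1).round(4),np.degrees(np.arctan2(*(P[0]+P[1]-P[2]-P[3])[[1,0]])).round(2))
    print(proj("side",P).round(1).tolist())
a=np.array([[160,135],[243,208]]); print("side seen",(a/5+[310,260]).tolist())
for n,u in(("worn",(330,193)),("caliper",(282,208)),("green",(341,251)),("bowl edge",(225,170))): print(n,onz("top",u,.01).round(3))
E
python3 fit.py
```

```text
holder [0.5542 0.2219] deg -15.17 
 [[0.6, -0.4], [0.2, -0.7], [-0.5, 0.4], [-0.6, 0.6], [-0.3, -0.0], [-0.4, -0.7], [-0.0, 0.3], [0.9, 0.2], [1.1, 0.0], [-0.6, 1.7], [-3.4, 1.2]]
disp [ 0.4992 -0.2281] deg 6.47 
 [[-0.6, -0.2], [-0.1, 0.4], [-0.3, 1.0], [-0.1, 1.2], [0.6, -0.4], [-0.1, 2.8], [1.6, -1.3]]
0.125 [ 0.5006 -0.229   0.125 ] [0.0437 0.0607 0.043  0.0593] 6.85
[[372.2, 276.6], [390.9, 288.9], [360.4, 301.9], [343.2, 288.4]]
0.13 [ 0.5    -0.2281  0.13  ] [0.0435 0.0604 0.0428 0.0591] 6.85
[[371.7, 273.8], [390.4, 286.0], [359.9, 298.8], [342.7, 285.5]]
0.135 [ 0.4995 -0.2272  0.135 ] [0.0434 0.0602 0.0426 0.0588] 6.85
[[371.2, 271.1], [389.9, 283.0], [359.4, 295.7], [342.3, 282.6]]
side seen [[342.0, 287.0], [358.6, 301.6]]
worn [[ 0.666 -0.073  0.01 ]]
caliper [[0.626 0.053 0.01 ]]
green [[ 0.513 -0.1    0.01 ]]
bowl edge [[0.728 0.204 0.01 ]]
```

```bash
cat > to.py <<'E'
import sys
from h import *
from rig import sense,tip_extent
def to(x,y,z,yaw):
    s=sense(); p=s["position"];R=Ro.from_rotvec(s["eef_rot"])
    T=Ro.from_matrix(np.c_[[np.cos(yaw),np.sin(yaw),0],[np.sin(yaw),-np.cos(yaw),0],[0,0,-1.]])
    d=R.inv().apply(np.array([x,y,z])-p)*1000; w=(R.inv()*T).as_rotvec(degrees=True)
    print("to",(x,y,z),"shift",d.round(1),"rot",w.round(2),"| now",p.round(4),"tip",tip_extent,"w",s["width"].round(4),"t",s["time"].round(2),"F",s["wrist_force"].round(1),"j",s["joint_positions"].round(2))
if __name__=="__main__":
    a=list(map(float,sys.argv[1:])); 
    for i in range(0,len(a),4): to(*a[i:i+3],np.radians(a[i+3]))
E
python3 to.py 0.45 0.15 0.38 30 0.5 -0.2283 0.34 6.7
```

```text
Traceback (most recent call last):
  File "to.py", line 11, in <module>
    for i in range(0,len(a),4): to(*a[i:i+3],np.radians(a[i+3]))
                                ~~^^^^^^^^^^^^^^^^^^^^^^^^^^^^^^
  File "to.py", line 8, in to
    print("to",(x,y,z),"shift",d.round(1),"rot",w.round(2),"| now",p.round(4),"tip",tip_extent,"w",s["width"].round(4),"t",s["time"].round(2),"F",s["wrist_force"].round(1),"j",s["joint_positions"].round(2))
                                                                                                   ^^^^^^^^^^^^^^^^
AttributeError: 'float' object has no attribute 'round'
```

```bash
sed -i 's/s\["width"\].round(4)/round(s["width"],4)/; s/s\["time"\].round(2)/round(s["time"],2)/' to.py
python3 to.py 0.45 0.15 0.38 30 0.5 -0.2283 0.34 6.7
```

```text
to (0.45, 0.15, 0.38) shift [-215.8  359.9   24.3] rot [2.000e-02 8.000e-02 3.778e+01] | now [0.1985 0.4859 0.4041] tip 0.1734 w 0.0855 t 0.1 F [-0.8  0.1  0.5] j [ 1.04  0.34  1.52 -0.    1.28 -0.15]
to (0.5, -0.2283, 0.34) shift [-547.1  549.2   64.8] rot [3.000e-02 8.000e-02 6.108e+01] | now [0.1985 0.4859 0.4041] tip 0.1734 w 0.0855 t 0.1 F [-0.8  0.1  0.5] j [ 1.04  0.34  1.52 -0.    1.28 -0.15]
```

>>> arm_command(plan=[{"hand": 0.85,"x": -24,"y": 40,"z": 3,"rz": 4.2},{"hand": 0.85,"x": -48,"y": 80,"z": 5,"rz": 8.4},{"hand": 0.85,"x": -72,"y": 120,"z": 8,"rz": 12.6},{"hand": 0.85,"x": -96,"y": 160,"z": 11,"rz": 16.8},{"hand": 0.85,"x": -120,"y": 200,"z": 14,"rz": 21},{"hand": 0.85,"x": -144,"y": 240,"z": 16,"rz": 25.2},{"hand": 0.85,"x": -168,"y": 280,"z": 19,"rz": 29.4},{"hand": 0.85,"x": -192,"y": 320,"z": 22,"rz": 33.6}])

```text
invalid input
```

```bash
python3 to.py 0.5 -0.2283 0.34 6.7
```

```text
to (0.5, -0.2283, 0.34) shift [-547.1  549.2   64.8] rot [3.000e-02 8.000e-02 6.108e+01] | now [0.1985 0.4859 0.4041] tip 0.1734 w 0.0855 t 0.1 F [-0.8  0.1  0.5] j [ 1.04  0.34  1.52 -0.    1.28 -0.15]
```

>>> arm_command(plan=[{"hand": 0.85,"x": -24,"y": 40,"z": 3,"rx": 0,"ry": 0,"rz": 4.2},{"hand": 0.85,"x": -48,"y": 80,"z": 5,"rx": 0,"ry": 0,"rz": 8.4},{"hand": 0.85,"x": -72,"y": 120,"z": 8,"rx": 0,"ry": 0,"rz": 12.6},{"hand": 0.85,"x": -96,"y": 160,"z": 11,"rx": 0,"ry": 0,"rz": 16.8},{"hand": 0.85,"x": -120,"y": 200,"z": 14,"rx": 0,"ry": 0,"rz": 21},{"hand": 0.85,"x": -144,"y": 240,"z": 16,"rx": 0,"ry": 0,"rz": 25.2},{"hand": 0.85,"x": -168,"y": 280,"z": 19,"rx": 0,"ry": 0,"rz": 29.4},{"hand": 0.85,"x": -192,"y": 320,"z": 22,"rx": 0,"ry": 0,"rz": 33.6}], squeeze=40)

```text
time: 0.9
position: [0.4228, 0.1854, 0.3821]
eef_rot: [3.004, 0.918, -0.002]
wrist_force: [1.1, 1.0, 0.3]
width: 0.0725
```

```bash
python3 to.py 0.5 -0.2283 0.34 6.7
```

```text
to (0.5, -0.2283, 0.34) shift [-167.3  386.1   42.5] rot [ 0.04  0.07 27.3 ] | now [0.4228 0.1854 0.3821] tip 0.1734 w 0.0725 t 0.9 F [1.1 1.  0.3] j [ 0.25  0.25  1.72 -0.    1.17 -0.35]
```

>>> arm_command(plan=[{"hand": 0.85,"x": -18,"y": 42,"z": 0,"rx": 0,"ry": 0,"rz": 3.5},{"hand": 0.85,"x": -36,"y": 84,"z": 0,"rx": 0,"ry": 0,"rz": 7},{"hand": 0.85,"x": -54,"y": 126,"z": 0,"rx": 0,"ry": 0,"rz": 10.5},{"hand": 0.85,"x": -72,"y": 168,"z": 0,"rx": 0,"ry": 0,"rz": 14},{"hand": 0.85,"x": -90,"y": 210,"z": 0,"rx": 0,"ry": 0,"rz": 17.5},{"hand": 0.85,"x": -108,"y": 252,"z": 0,"rx": 0,"ry": 0,"rz": 21},{"hand": 0.85,"x": -126,"y": 294,"z": 0,"rx": 0,"ry": 0,"rz": 24},{"hand": 0.85,"x": -144,"y": 336,"z": 0,"rx": 0,"ry": 0,"rz": 27.3}])

```text
time: 1.7
position: [0.4912, -0.1756, 0.3821]
eef_rot: [3.136, 0.18, -0.002]
wrist_force: [1.1, -0.7, -0.6]
width: 0.0727
```

```bash
python3 to.py 0.5 -0.2283 0.34 6.7
```

```text
to (0.5, -0.2283, 0.34) shift [ 2.8 53.3 42.2] rot [ 0.03  0.09 -0.14] | now [ 0.4912 -0.1756  0.3821] tip 0.1734 w 0.0727 t 1.7 F [ 1.1 -0.7 -0.6] j [-0.49  0.36  1.57 -0.    1.22 -0.6 ]
```

>>> arm_command(plan=[{"hand": 0.85,"x": 1,"y": 27,"z": 0,"rx": 0,"ry": 0,"rz": 0},{"hand": 0.85,"x": 2.8,"y": 53.3,"z": 0,"rx": 0,"ry": 0,"rz": 0},{"hand": 0.85,"x": 2.8,"y": 53.3,"z": 40,"rx": 0,"ry": 0,"rz": -0.1},{"hand": 0.85,"x": 2.8,"y": 53.3,"z": 42,"rx": 0,"ry": 0,"rz": -0.1},{"hand": 0.85,"x": 2.8,"y": 53.3,"z": 42,"rx": 0,"ry": 0,"rz": -0.1}])

```text
time: 2.2
position: [0.4998, -0.228, 0.3395]
eef_rot: [-3.135, -0.182, 0.006]
wrist_force: [-0.1, -0.3, 0.1]
width: 0.073
```

```bash
python3 to.py 0.5 -0.2283 0.285 6.7
python3 - <<'E'
from rig import *
from h import *
for n in("side","top"): cv2.imwrite(f"pics/{n}1.png",get_image(n)[:,:,::-1])
crop("pics/side1.png",300,190,130,150,4,"pics/s1.png")
s=sense(); p=s["position"]; print(proj("side",[p+[0,0,-.1734],p+[.036,0.004,-.1734],p-[.036,0.004,.1734]]), p)
E
```

```text
to (0.5, -0.2283, 0.285) shift [ 0.4  0.4 54.5] rot [-0.09  0.23 -0.04] | now [ 0.4998 -0.228   0.3395] tip 0.1734 w 0.073 t 2.2 F [-0.1 -0.3  0.1] j [-0.57  0.45  1.55 -0.    1.15 -0.68]
[[367.6620322  264.21552883]
 [385.73968904 257.50225656]
 [348.57013425 271.30544708]] [ 0.50038543 -0.22787732  0.34146901]
```

View pics/s1.png

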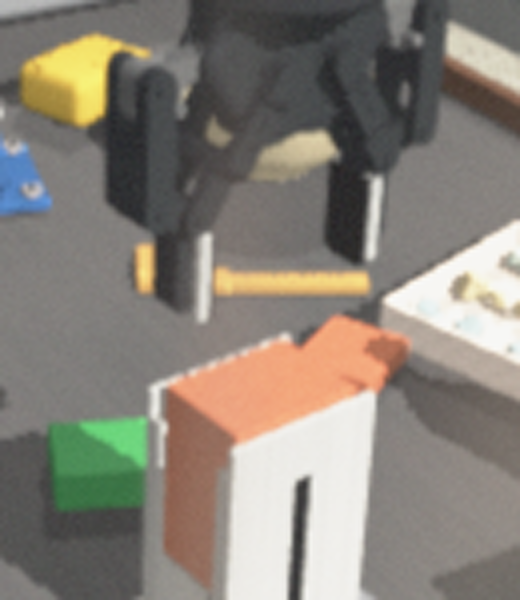

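The side view shows the open fingers straddling the stone's ends: tips at about (351,270) and (393,255), in line with the stack, with the caliper and tray behind. I'll descend now.

>>> arm_command(plan=[{"hand": 0.85,"x": 0,"y": 0,"z": 20,"rx": 0,"ry": 0.1,"rz": 0},{"hand": 0.85,"x": 0,"y": 0,"z": 35,"rx": 0,"ry": 0.1,"rz": 0},{"hand": 0.85,"x": 0,"y": 0,"z": 48,"rx": 0,"ry": 0.1,"rz": 0},{"hand": 0.85,"x": 0,"y": 0,"z": 54,"rx": 0,"ry": 0.1,"rz": 0},{"hand": 0.85,"x": 0,"y": 0,"z": 54,"rx": 0,"ry": 0.1,"rz": 0}])

```text
time: 2.8
position: [0.5006, -0.2276, 0.2879]
eef_rot: [3.135, 0.185, 0.003]
wrist_force: [0.4, -0.5, 0.2]
width: 0.0728
```

```bash
python3 to.py 0.5 -0.2283 0.285 6.7
python3 - <<'E'
from rig import *
from h import *
for n in("side",): cv2.imwrite(f"pics/{n}2.png",get_image(n)[:,:,::-1])
crop("pics/side2.png",310,220,100,120,5,"pics/s2.png")
E
```

```text
to (0.5, -0.2283, 0.285) shift [-0.6  0.6  2.9] rot [ 0.09 -0.09  0.05] | now [ 0.5006 -0.2276  0.2879] tip 0.1734 w 0.0728 t 2.8 F [ 0.4 -0.5  0.2] j [-0.57  0.5   1.62 -0.    1.02 -0.68]
```

View pics/s2.png

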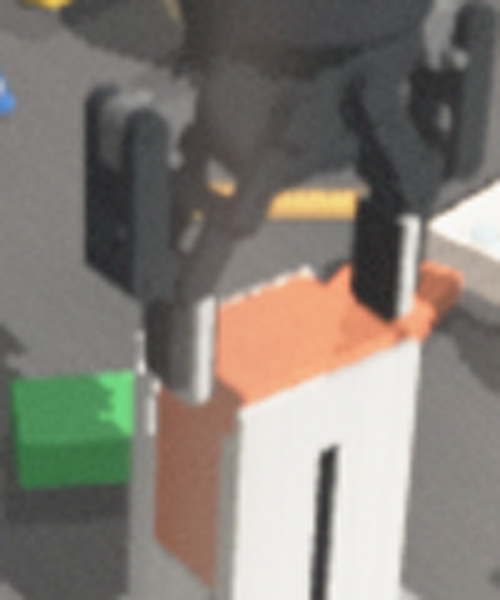

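The near finger tip at crop (190,400) is about 11 mm below the stone's top edge and clear of the flanges. I'll go 3 mm lower and close.

>>> arm_command(plan=[{"hand": 0.85,"x": 0,"y": 0.5,"z": 3,"rx": 0,"ry": 0,"rz": 0},{"hand": 0.6,"x": 0,"y": 0.5,"z": 3,"rx": 0,"ry": 0,"rz": 0},{"hand": 0.5,"x": 0,"y": 0.5,"z": 3,"rx": 0,"ry": 0,"rz": 0},{"hand": 0.5,"x": 0,"y": 0.5,"z": 3,"rx": 0,"ry": 0,"rz": 0},{"hand": 0.5,"x": 0,"y": 0.5,"z": 3,"rx": 0,"ry": 0,"rz": 0},{"hand": 0.5,"x": 0,"y": 0.5,"z": 3,"rx": 0,"ry": 0,"rz": 0}], squeeze=40)

```text
time: 3.45
position: [0.5, -0.2283, 0.2855]
eef_rot: [3.135, 0.185, -0.0]
wrist_force: [-5.3, -0.5, 1.5]
width: 0.0588
```

```bash
python3 to.py 0.5 -0.2283 0.285 6.7
python3 - <<'E'
from rig import *
from h import *
for n in("side",): cv2.imwrite(f"pics/{n}3.png",get_image(n)[:,:,::-1])
crop("pics/side3.png",310,220,100,120,5,"pics/s3.png")
E
```

```text
to (0.5, -0.2283, 0.285) shift [0.  0.  0.5] rot [0.08 0.01 0.04] | now [ 0.5    -0.2283  0.2855] tip 0.1734 w 0.0588 t 3.45 F [-5.3 -0.5  1.5] j [-0.57  0.51  1.62 -0.    1.01 -0.68]
```

View pics/s3.png

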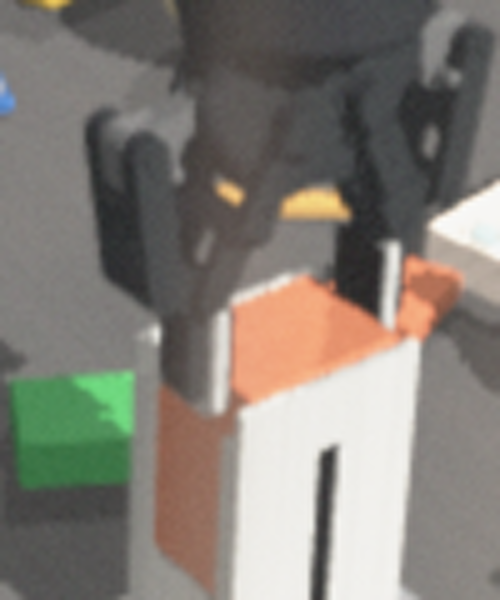

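The fingers stopped on the stone at 59 mm, with both pads on its ends above the flanges. I'll lift it straight up.

>>> arm_command(plan=[{"hand": 0.5,"x": 0,"y": 0,"z": -8,"rx": 0,"ry": 0,"rz": 0},{"hand": 0.5,"x": 0,"y": 0,"z": -18,"rx": 0,"ry": 0,"rz": 0},{"hand": 0.5,"x": 0,"y": 0,"z": -30,"rx": 0,"ry": 0,"rz": 0},{"hand": 0.5,"x": 0,"y": 0,"z": -45,"rx": 0,"ry": 0,"rz": 0},{"hand": 0.5,"x": 0,"y": 0,"z": -60,"rx": 0,"ry": 0,"rz": 0},{"hand": 0.5,"x": 0,"y": 0,"z": -70,"rx": 0,"ry": 0,"rz": 0},{"hand": 0.5,"x": 0,"y": 0,"z": -70,"rx": 0,"ry": 0,"rz": 0}])

```text
time: 4.2
position: [0.5003, -0.2283, 0.3577]
eef_rot: [3.132, 0.185, 0.005]
wrist_force: [0.4, -0.4, -1.1]
width: 0.0588
```

```bash
python3 to.py 0.46 0.03 0.355 -15.2
python3 - <<'E'
from rig import *
from h import *
for n in("side",): cv2.imwrite(f"pics/{n}4.png",get_image(n)[:,:,::-1])
crop("pics/side4.png",290,160,130,150,4,"pics/s4.png")
E
```

```text
to (0.46, 0.03, 0.355) shift [  -9.7 -261.3    1.6] rot [ 0.19 -0.22 21.95] | now [ 0.5003 -0.2283  0.3577] tip 0.1734 w 0.0588 t 4.2 F [ 0.4 -0.4 -1.1] j [-0.57  0.43  1.53 -0.    1.18 -0.68]
```

View pics/s4.png

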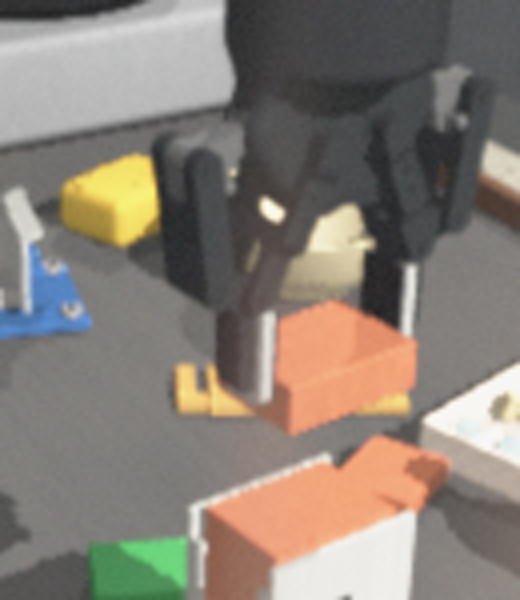

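The crop shows stone 1 held level between the fingers at about (345,365). The next stone has risen flush with the cheeks at (310,510). Now I'll carry it to the bare bench.

>>> arm_command(plan=[{"hand": 0.5,"x": -1,"y": -20,"z": 0,"rx": 0,"ry": 0,"rz": 2},{"hand": 0.5,"x": -2,"y": -55,"z": 0,"rx": 0,"ry": 0,"rz": 5},{"hand": 0.5,"x": -4,"y": -95,"z": 0,"rx": 0,"ry": 0,"rz": 9},{"hand": 0.5,"x": -6,"y": -140,"z": 0,"rx": 0,"ry": 0,"rz": 13},{"hand": 0.5,"x": -7,"y": -185,"z": 0,"rx": 0,"ry": 0,"rz": 17},{"hand": 0.5,"x": -8,"y": -225,"z": 0,"rx": 0,"ry": 0,"rz": 20},{"hand": 0.5,"x": -9,"y": -252,"z": 0,"rx": 0.1,"ry": -0.1,"rz": 22},{"hand": 0.5,"x": -9.7,"y": -261,"z": 0,"rx": 0.1,"ry": -0.1,"rz": 22}])

```text
time: 5.05
position: [0.459, 0.0321, 0.3552]
eef_rot: [3.114, -0.413, -0.002]
wrist_force: [-0.4, -0.4, -2.2]
width: 0.0588
```

```bash
python3 to.py 0.46 0.03 0.18 -15.2;python3 - <<'E'
from rig import *
from h import *
for n in("side","top"): cv2.imwrite(f"pics/{n}5.png",get_image(n)[:,:,::-1])
crop("pics/side5.png",160,150,140,140,4,"pics/s5.png")
E
```

```text
to (0.46, 0.03, 0.18) shift [  1.8   1.7 175.2] rot [0.02 0.07 0.08] | now [0.459  0.0321 0.3552] tip 0.1734 w 0.0588 t 5.05 F [-0.4 -0.4 -2.2] j [-0.1   0.27  1.77 -0.    1.1   0.17]
```

View pics/s5.png

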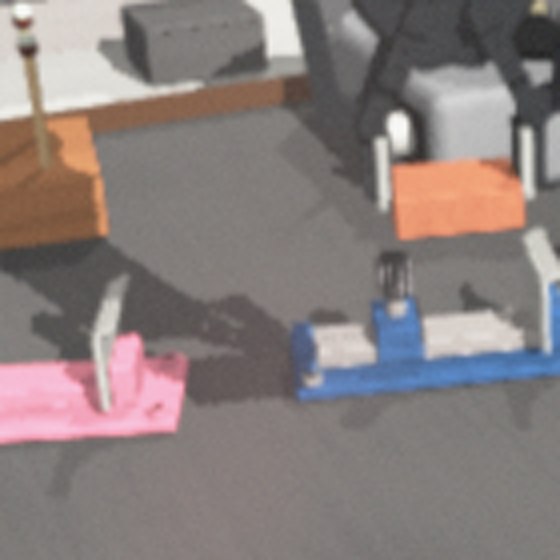

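View pics/top5.png

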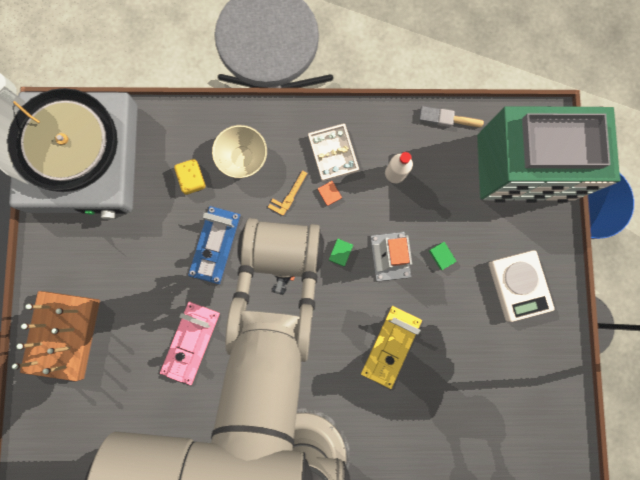

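Run:
```python
from h import *
a=np.radians(-15.2);c,s=np.cos(a),np.sin(a)
for b in(.172,.176,.18,.184):
    P=[[.459+c*x-s*y,.0315+s*x+c*y,b+z] for x,y,z in((-.03,-.022,0),(.03,-.022,0),(-.03,-.022,.02),(.03,-.022,.02))]
    print(b,proj("side",P).round(1).tolist())
u=np.array([[400,238],[523,226],[392,180],[520,175]]);print(((u+.5)/4-.5+[160,150]).round(1).tolist())
```

```text
0.172 [[259.5, 213.0], [291.5, 210.2], [258.8, 203.0], [291.2, 200.3]]
0.176 [[259.4, 211.1], [291.4, 208.2], [258.7, 201.0], [291.1, 198.3]]
0.18 [[259.2, 209.1], [291.4, 206.2], [258.6, 199.0], [291.1, 196.3]]
0.184 [[259.1, 207.1], [291.3, 204.3], [258.4, 196.9], [291.0, 194.2]]
[[259.6, 209.1], [290.4, 206.1], [257.6, 194.6], [289.6, 193.4]]
```

>>> arm_command(plan=[{"hand": 0.5,"x": 0,"y": 0,"z": 25,"rx": 0,"ry": 0,"rz": 0},{"hand": 0.5,"x": 0,"y": 0,"z": 60,"rx": 0,"ry": 0,"rz": 0},{"hand": 0.5,"x": 0,"y": 0,"z": 100,"rx": 0,"ry": 0,"rz": 0},{"hand": 0.5,"x": 0,"y": 0,"z": 135,"rx": 0,"ry": 0,"rz": 0},{"hand": 0.5,"x": 0,"y": 0,"z": 155,"rx": 0,"ry": 0,"rz": 0},{"hand": 0.5,"x": 0,"y": 0,"z": 165,"rx": 0,"ry": 0,"rz": 0},{"hand": 0.5,"x": 0,"y": 0,"z": 165,"rx": 0,"ry": 0,"rz": 0}])

```text
time: 5.85
position: [0.4595, 0.0295, 0.1893]
eef_rot: [3.113, -0.414, -0.004]
wrist_force: [0.5, -0.2, -1.1]
width: 0.0587
```

```bash
python3 to.py 0.46 0.03 0.18 -15.2;python3 - <<'E'
from rig import *
from h import *
for n in("side",): cv2.imwrite(f"pics/{n}6.png",get_image(n)[:,:,::-1])
crop("pics/side6.png",200,190,140,120,5,"pics/s6.png")
E
```

```text
to (0.46, 0.03, 0.18) shift [ 0.4 -0.6  9.3] rot [0.08 0.15 0.06] | now [0.4595 0.0295 0.1893] tip 0.1734 w 0.0587 t 5.85 F [ 0.5 -0.2 -1.1] j [-0.1   0.54  1.95 -0.    0.66  0.16]
```

View pics/s6.png

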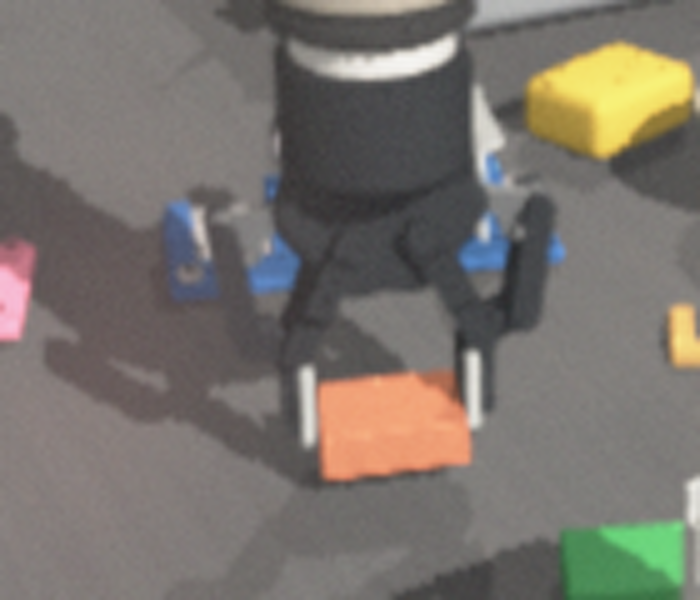

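The stone is level at crop (395,430), about a centimetre above the bench. I'll lower it in small steps and watch the force.

>>> arm_command(plan=[{"hand": 0.5,"x": 0,"y": 0,"z": 3,"rx": 0,"ry": 0,"rz": 0},{"hand": 0.5,"x": 0,"y": 0,"z": 6,"rx": 0,"ry": 0,"rz": 0},{"hand": 0.5,"x": 0,"y": 0,"z": 8,"rx": 0,"ry": 0,"rz": 0},{"hand": 0.5,"x": 0,"y": 0,"z": 9,"rx": 0,"ry": 0,"rz": 0},{"hand": 0.5,"x": 0,"y": 0,"z": 9,"rx": 0,"ry": 0,"rz": 0}])

```text
time: 6.4
position: [0.4598, 0.0298, 0.1814]
eef_rot: [3.113, -0.413, -0.001]
wrist_force: [-0.1, 0.6, -1.4]
width: 0.0586
```

>>> arm_command(plan=[{"hand": 0.5,"x": 0,"y": 0,"z": 1,"rx": 0,"ry": 0,"rz": 0},{"hand": 0.5,"x": 0,"y": 0,"z": 2,"rx": 0,"ry": 0,"rz": 0},{"hand": 0.5,"x": 0,"y": 0,"z": 2,"rx": 0,"ry": 0,"rz": 0}])

```text
time: 6.7
position: [0.4598, 0.0298, 0.1793]
eef_rot: [3.113, -0.413, -0.001]
wrist_force: [0.9, 0.6, -0.9]
width: 0.0587
```

>>> arm_command(plan=[{"hand": 0.5,"x": 0,"y": 0,"z": 1,"rx": 0,"ry": 0,"rz": 0},{"hand": 0.5,"x": 0,"y": 0,"z": 2,"rx": 0,"ry": 0,"rz": 0},{"hand": 0.5,"x": 0,"y": 0,"z": 2,"rx": 0,"ry": 0,"rz": 0}])

```text
time: 7.0
position: [0.4597, 0.0298, 0.1772]
eef_rot: [3.113, -0.413, -0.002]
wrist_force: [0.9, -0.7, -0.9]
width: 0.0586
```

>>> arm_command(plan=[{"hand": 0.5,"x": 0,"y": 0,"z": 0.7,"rx": 0,"ry": 0,"rz": 0},{"hand": 0.5,"x": 0,"y": 0,"z": 1.5,"rx": 0,"ry": 0,"rz": 0},{"hand": 0.5,"x": 0,"y": 0,"z": 1.5,"rx": 0,"ry": 0,"rz": 0}])

```text
time: 7.3
position: [0.4597, 0.0298, 0.1767]
eef_rot: [3.113, -0.413, -0.001]
wrist_force: [-2.9, -0.2, 12.6]
width: 0.0588
```

The stone touched the bench at 12.6 N, so I'll open the fingers.

>>> arm_command(plan=[{"hand": 0.5,"x": 0,"y": 0,"z": -0.5,"rx": 0,"ry": 0,"rz": 0},{"hand": 0.9,"x": 0,"y": 0,"z": -0.5,"rx": 0,"ry": 0,"rz": 0},{"hand": 0.9,"x": 0,"y": 0,"z": -0.5,"rx": 0,"ry": 0,"rz": 0},{"hand": 0.9,"x": 0,"y": 0,"z": -10,"rx": 0,"ry": 0,"rz": 0},{"hand": 0.9,"x": 0,"y": 0,"z": -40,"rx": 0,"ry": 0,"rz": 0},{"hand": 0.9,"x": 0,"y": 0,"z": -85,"rx": 0,"ry": 0,"rz": 0},{"hand": 0.9,"x": 0,"y": 0,"z": -100,"rx": 0,"ry": 0,"rz": 0}])

```text
time: 8.0
position: [0.4606, 0.0299, 0.2807]
eef_rot: [3.114, -0.413, 0.008]
wrist_force: [0.4, -0.5, -0.2]
width: 0.0767
```

Run:
```python
from rig import *
from h import *
for n in("side","top"): cv2.imwrite(f"pics/{n}7.png",get_image(n)[:,:,::-1])
crop("pics/side7.png",200,190,140,120,5,"pics/s7.png")
crop("pics/side7.png",310,240,110,120,5,"pics/s7d.png")
```

```text
(no output)
```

View pics/s7.png

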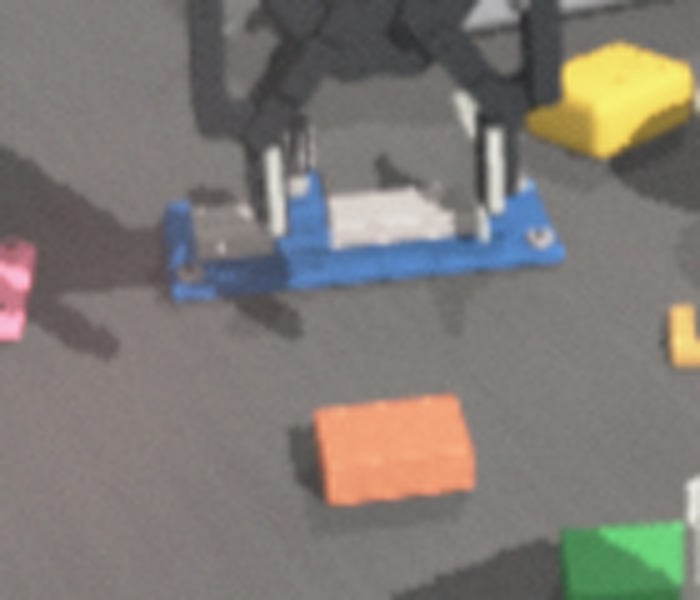

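View pics/s7d.png

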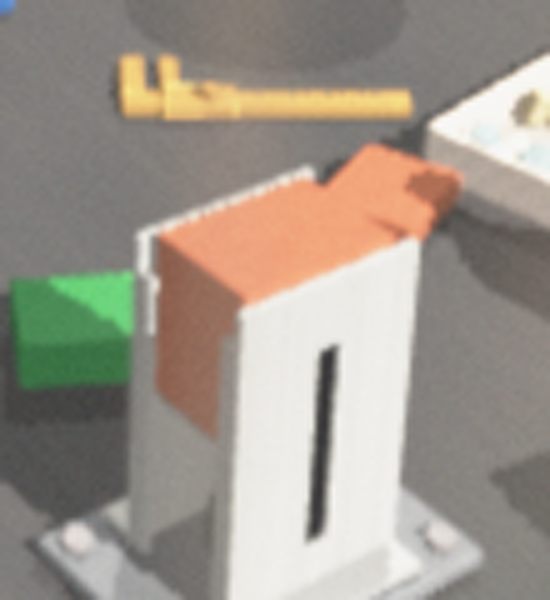

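View pics/top7.png

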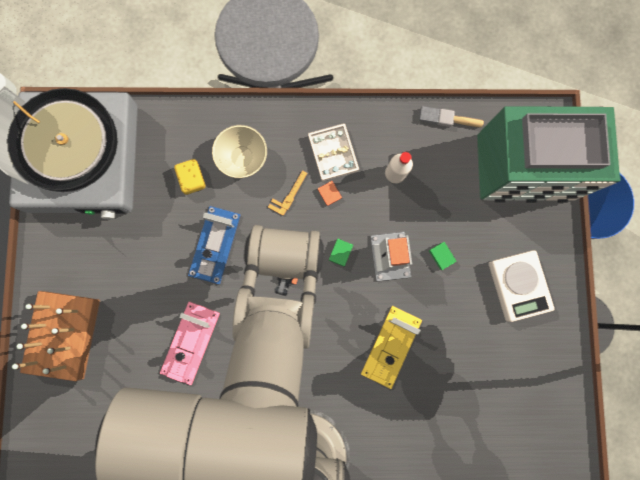

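Stone 1 lies flat on the bare bench at crop (395,450) and is let go. The dispenser's top stone is flush with the cheeks again. Next I'll turn the hand 90° and check the stone's pose.

```bash
python3 - <<'E'
from h import *
from scipy.optimize import least_squares
u=np.array([[326,503],[474,489],[316,410],[458,397],[475,455],[326,462]]); uv=(u+.5)/5-.5+[200,190]
L=np.array([[-.03,-.022,0],[.03,-.022,0],[-.03,.022,.02],[.03,.022,.02]])
def P(p): c,s=np.cos(p[2]),np.sin(p[2]); return np.c_[c*L[:,0]-s*L[:,1]+p[0],s*L[:,0]+c*L[:,1]+p[1],L[:,2]]
r=least_squares(lambda p:(proj("side",P(p))-uv[:4]).ravel(),[.46,.03,-.26]);print(r.x,np.degrees(r.x[2]),r.fun.round(1))
E
python3 to.py .46 .03 .28 74.8 .46 .03 .28 30
```

```text
[ 0.46027948  0.03015769 -0.3083408 ] -17.666626774401873 [ 0.1  0.5 -0.1  0.3 -0.  -0.4  0.  -0.5]
to (0.46, 0.03, 0.28) shift [-0.5  0.  -0.4] rot [  0.25  -0.24 -89.9 ] | now [0.4605 0.0299 0.2796] tip 0.1734 w 0.077 t 8.1 F [ 0.3 -0.1  0.5] j [-0.1   0.38  1.87 -0.    0.89  0.16]
to (0.46, 0.03, 0.28) shift [-0.5  0.  -0.4] rot [  0.13  -0.29 -45.1 ] | now [0.4605 0.0299 0.2796] tip 0.1734 w 0.077 t 8.1 F [ 0.3 -0.1  0.5] j [-0.1   0.38  1.87 -0.    0.89  0.16]
```

>>> arm_command(plan=[{"hand": 0.75,"x": 0,"y": 0,"z": 0,"rx": 0,"ry": 0,"rz": -8},{"hand": 0.75,"x": 0,"y": 0,"z": 0,"rx": 0,"ry": 0,"rz": -16},{"hand": 0.75,"x": 0,"y": 0,"z": 0,"rx": 0,"ry": 0,"rz": -24},{"hand": 0.75,"x": 0,"y": 0,"z": 0,"rx": 0,"ry": 0,"rz": -32},{"hand": 0.75,"x": 0,"y": 0,"z": 0,"rx": 0,"ry": 0,"rz": -40},{"hand": 0.75,"x": 0,"y": 0,"z": 0,"rx": 0,"ry": 0,"rz": -48},{"hand": 0.75,"x": 0,"y": 0,"z": 0,"rx": 0,"ry": 0,"rz": -56},{"hand": 0.75,"x": 0,"y": 0,"z": 0,"rx": 0,"ry": 0,"rz": -64}])

```text
time: 8.9
position: [0.4601, 0.0299, 0.2787]
eef_rot: [2.854, 1.307, 0.004]
wrist_force: [1.4, 0.2, 1.4]
width: 0.0643
```

```bash
python3 to.py .46 .03 .25 74.8
```

```text
to (0.46, 0.03, 0.25) shift [-0.  -0.2 28.7] rot [ 2.000e-01 -2.000e-02 -2.557e+01] | now [0.4601 0.0299 0.2787] tip 0.1734 w 0.0643 t 8.9 F [1.4 0.2 1.4] j [-0.1   0.38  1.87 -0.    0.89 -0.96]
```

>>> arm_command(plan=[{"hand": 0.75,"x": 0,"y": 0,"z": 5,"rx": 0.05,"ry": 0,"rz": -8},{"hand": 0.75,"x": 0,"y": 0,"z": 15,"rx": 0.1,"ry": 0,"rz": -16},{"hand": 0.75,"x": 0,"y": 0,"z": 25,"rx": 0.1,"ry": 0,"rz": -24},{"hand": 0.75,"x": 0,"y": 0,"z": 28.7,"rx": 0.15,"ry": 0,"rz": -25.6},{"hand": 0.75,"x": 0,"y": 0,"z": 28.7,"rx": 0.15,"ry": 0,"rz": -25.6}])

```text
time: 9.4
position: [0.4598, 0.0299, 0.2491]
eef_rot: [-2.497, -1.905, 0.002]
wrist_force: [-0.1, 0.0, -0.6]
width: 0.064
```

```bash
python3 to.py .46 .03 .1765 74.8
python3 - <<'E'
from rig import *
from h import *
for n in("side",): cv2.imwrite(f"pics/{n}8.png",get_image(n)[:,:,::-1])
crop("pics/side8.png",200,190,140,120,5,"pics/s8.png")
E
```

```text
to (0.46, 0.03, 0.1765) shift [ 0.1  0.3 72.6] rot [-0.09  0.01 -0.11] | now [0.4598 0.0299 0.2491] tip 0.1734 w 0.064 t 9.4 F [-0.1  0.  -0.6] j [-0.1   0.43  1.9   0.    0.82 -1.41]
```

View pics/s8.png

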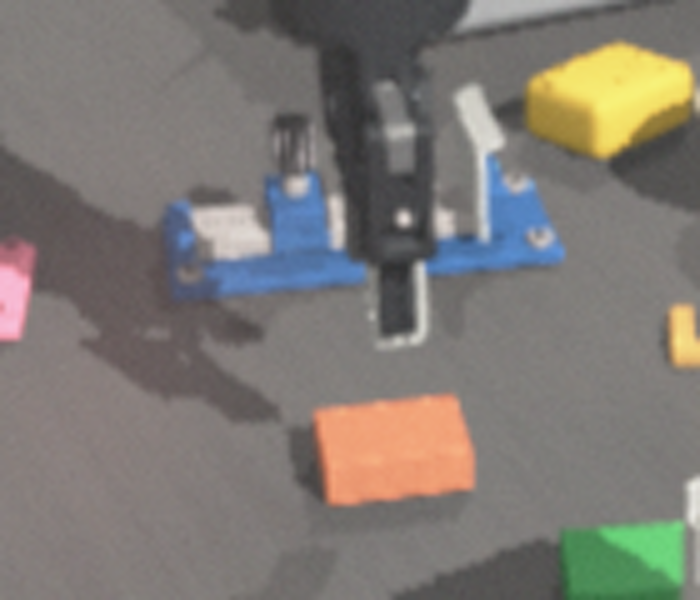

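The hand is square over the stone, with the fingers on either side of its long sides (near tip at crop (402,340)). I'll descend and grip.

>>> arm_command(plan=[{"hand": 0.75,"x": 0,"y": 0,"z": 20,"rx": 0,"ry": 0,"rz": 0},{"hand": 0.75,"x": 0,"y": 0,"z": 45,"rx": 0,"ry": 0,"rz": 0},{"hand": 0.75,"x": 0,"y": 0,"z": 62,"rx": 0,"ry": 0,"rz": 0},{"hand": 0.75,"x": 0,"y": 0,"z": 69,"rx": 0,"ry": 0,"rz": 0},{"hand": 0.6,"x": 0,"y": 0,"z": 69,"rx": 0,"ry": 0,"rz": 0},{"hand": 0.35,"x": 0,"y": 0,"z": 69,"rx": 0,"ry": 0,"rz": 0},{"hand": 0.35,"x": 0,"y": 0,"z": 69,"rx": 0,"ry": 0,"rz": 0},{"hand": 0.35,"x": 0,"y": 0,"z": 69,"rx": 0,"ry": 0,"rz": 0}], squeeze=40)

```text
time: 10.25
position: [0.4602, 0.0299, 0.1813]
eef_rot: [2.498, 1.904, 0.001]
wrist_force: [0.6, 0.1, -0.9]
width: 0.0429
```

```bash
python3 to.py .46 .03 .25 74.8
python3 - <<'E'
from rig import *
from h import *
for n in("side",): cv2.imwrite(f"pics/{n}9.png",get_image(n)[:,:,::-1])
crop("pics/side9.png",200,190,140,120,5,"pics/s9.png")
E
```

```text
to (0.46, 0.03, 0.25) shift [  0.1  -0.2 -68.7] rot [ 0.06 -0.01 -0.16] | now [0.4602 0.0299 0.1813] tip 0.1734 w 0.0429 t 10.25 F [ 0.6  0.1 -0.9] j [-0.1   0.55  1.95  0.    0.64 -1.4 ]
```

View pics/s9.png

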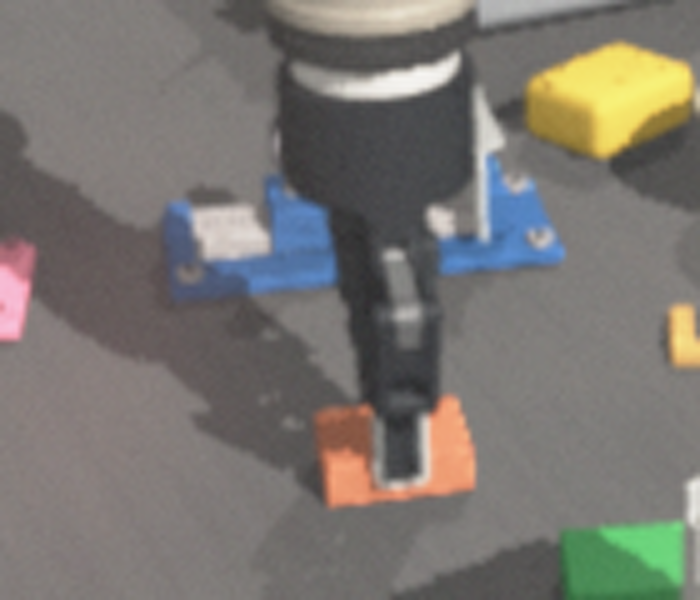

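Gripped at 43 mm on the long sides, slightly towards the stone's right half. I'll lift it and carry it to the holder.

>>> arm_command(plan=[{"hand": 0.35,"x": 0,"y": 0,"z": -15,"rx": 0,"ry": 0,"rz": 0},{"hand": 0.35,"x": 0,"y": 0,"z": -45,"rx": 0,"ry": 0,"rz": 0},{"hand": 0.35,"x": 0,"y": 0,"z": -85,"rx": 0,"ry": 0,"rz": 0},{"hand": 0.35,"x": 0,"y": 0,"z": -110,"rx": 0,"ry": 0,"rz": 0},{"hand": 0.35,"x": 0,"y": 0,"z": -120,"rx": 0,"ry": 0,"rz": 0},{"hand": 0.35,"x": 0,"y": 0,"z": -120,"rx": 0,"ry": 0,"rz": 0}])

```text
time: 10.9
position: [0.4603, 0.0299, 0.3022]
eef_rot: [2.496, 1.903, 0.004]
wrist_force: [-0.2, -0.8, -1.2]
width: 0.0429
```

```bash
python3 - <<'E'
import numpy as np
a=np.radians(-15.2);print(np.array([.5542,.2219])-.003*np.array([np.cos(a),np.sin(a)]))
E
python3 to.py .551 .2227 .30 74.8
python3 - <<'E'
from rig import *
from h import *
for n in("side",): cv2.imwrite(f"pics/{n}10.png",get_image(n)[:,:,::-1])
crop("pics/side10.png",200,140,140,120,5,"pics/s10.png")
E
```

```text
[0.55130495 0.22268657]
to (0.551, 0.2227, 0.3) shift [210.   36.4   2.5] rot [ 0.21 -0.04 -0.16] | now [0.4603 0.0299 0.3022] tip 0.1734 w 0.0429 t 10.9 F [-0.2 -0.8 -1.2] j [-0.1   0.34  1.84  0.    0.95 -1.4 ]
```

View pics/s10.png

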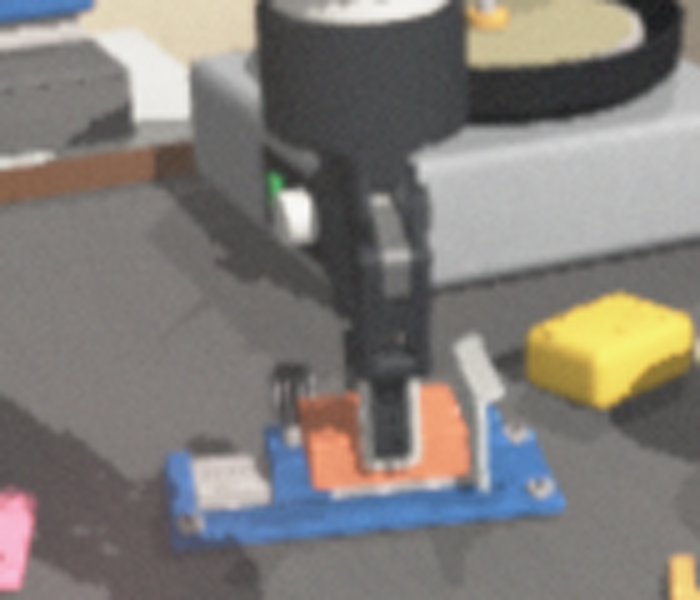

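The stone is held level at crop (385,437), still in front of the holder in this view. Moving over the seat.

>>> arm_command(plan=[{"hand": 0.35,"x": 20,"y": 3,"z": 0,"rx": 0,"ry": 0,"rz": 0},{"hand": 0.35,"x": 55,"y": 9,"z": 0,"rx": 0,"ry": 0,"rz": 0},{"hand": 0.35,"x": 95,"y": 16,"z": 0,"rx": 0,"ry": 0,"rz": 0},{"hand": 0.35,"x": 138,"y": 24,"z": 0,"rx": 0,"ry": 0,"rz": 0},{"hand": 0.35,"x": 175,"y": 30,"z": 0,"rx": 0.1,"ry": 0,"rz": -0.1},{"hand": 0.35,"x": 200,"y": 35,"z": 0,"rx": 0.1,"ry": 0,"rz": -0.1},{"hand": 0.35,"x": 210,"y": 36.4,"z": 0,"rx": 0.1,"ry": 0,"rz": -0.1},{"hand": 0.35,"x": 210,"y": 36.4,"z": 0,"rx": 0.1,"ry": 0,"rz": -0.1}])

```text
time: 11.75
position: [0.5504, 0.2234, 0.299]
eef_rot: [-2.494, -1.908, 0.005]
wrist_force: [-0.1, 0.4, -1.3]
width: 0.0428
```

```bash
python3 to.py .551 .2227 .26 74.8
python3 - <<'E'
from rig import *
from h import *
for n in("side",): cv2.imwrite(f"pics/{n}11.png",get_image(n)[:,:,::-1])
crop("pics/side11.png",215,160,110,100,6,"pics/s11.png")
E
```

```text
to (0.551, 0.2227, 0.26) shift [-0.5  0.9 39. ] rot [-0.19  0.08  0.03] | now [0.5504 0.2234 0.299 ] tip 0.1734 w 0.0428 t 11.75 F [-0.1  0.4 -1.3] j [ 0.26  0.56  1.47  0.    1.11 -1.05]
```

View pics/s11.png

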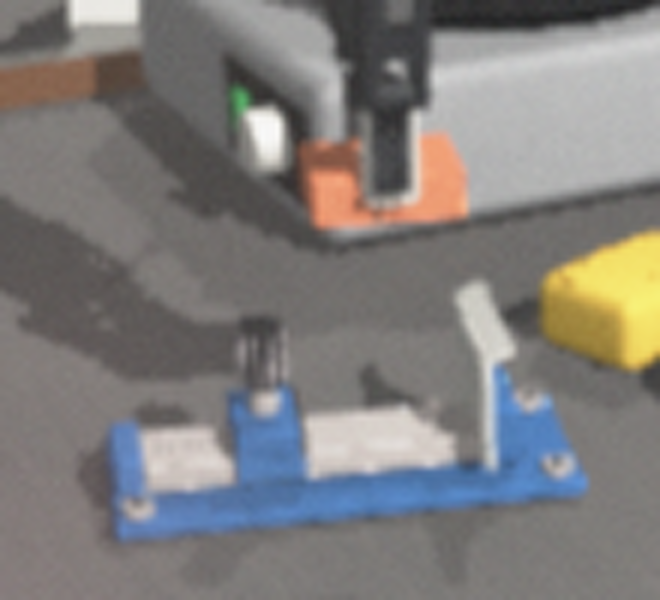

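```bash
python3 - <<'E'
from h import *
from scipy.optimize import least_squares
f=lambda u,:(np.array(u)+.5)/6-.5+[215,160]
uv=f([[314,228],[467,217]])
P=onz("side",uv,.118); c=P.mean(0); d=P[1]-P[0]; print("near edge",np.linalg.norm(d[:2]),np.degrees(np.arctan2(d[1],d[0])))
a=np.radians(-15.2); X=np.array([np.cos(a),np.sin(a)]);Y=np.array([-X[1],X[0]])
sc=c[:2]+.022*Y; print("stone centre",sc, "rel tcp in holder axes",(sc-[.5504,.2234])@np.c_[X,Y])
# plate near-edge: face/back at z=.02 & top of jaw
h=np.array([.5542,.2219])
for x,y,z in((.03,-.036,.008),(.03,-.036,.06),(.032,-.036,.06),(-.042,-.022,.02),(-.042,-.022,.033),(-.056,0,.071),(-.12,-.042,.008),(.07,-.042,.008),(.0305,-.036,.02)):
    q=proj("side",[*(h+x*X+y*Y),z])[0]; print((x,y,z),((q-[215,160]+.5)*6-.5).round(0))
E
python3 - <<'E'
import sys; sys.path.insert(0,'.')
E
python3 - <<'E'
from h import *
crop("pics/top0.png",180,200,66,90,6,"/tmp/x.png")
X=np.array([np.cos(np.radians(-15.2)),np.sin(np.radians(-15.2))]);Y=np.array([-X[1],X[0]]);h=np.array([.5542,.2219])
for x,y,z in((-.056,0,.071),(-.042,.022,.033),(-.042,-.022,.033),(-.12,-.042,.008),(.07,.042,.008),(.031,.036,.06),(.031,-.036,.06)):
    q=proj("top",[*(h+x*X+y*Y),z])[0]; print((x,y,z),((q-[180,200]+.5)*6-.5).round(0))
E
```

```text
near edge 0.0598421607236227 -16.86564312213288
stone centre [0.54903042 0.22262231] rel tcp in holder axes [-0.00111776 -0.00110957]
(0.03, -0.036, 0.008) [492. 480.]
(0.03, -0.036, 0.06) [489. 363.]
(0.032, -0.036, 0.06) [494. 363.]
(-0.042, -0.022, 0.02) [310. 456.]
(-0.042, -0.022, 0.033) [308. 427.]
(-0.056, 0, 0.071) [261. 322.]
(-0.12, -0.042, 0.008) [120. 525.]
(0.07, -0.042, 0.008) [591. 476.]
(0.0305, -0.036, 0.02) [493. 453.]
(-0.056, 0, 0.071) [157. 323.]
(-0.042, 0.022, 0.033) [134. 287.]
(-0.042, -0.022, 0.033) [234. 314.]
(-0.12, -0.042, 0.008) [236. 509.]
(0.07, 0.042, 0.008) [176.  36.]
(0.031, 0.036, 0.06) [139. 103.]
(0.031, -0.036, 0.06) [306. 148.]
```

The projected plate edge (489–494, 363–480) and knob (261,322) match the picture to about 1 px. The stone sits about 5 mm short of the plate, so I'll shift it 2 mm forward and descend.

>>> arm_command(plan=[{"hand": 0.35,"x": -0.4,"y": 2,"z": 15,"rx": -0.1,"ry": 0,"rz": 0},{"hand": 0.35,"x": -0.4,"y": 2,"z": 40,"rx": -0.1,"ry": 0,"rz": 0},{"hand": 0.35,"x": -0.4,"y": 2,"z": 62,"rx": -0.1,"ry": 0,"rz": 0},{"hand": 0.35,"x": -0.4,"y": 2,"z": 75,"rx": -0.1,"ry": 0,"rz": 0},{"hand": 0.35,"x": -0.4,"y": 2,"z": 80,"rx": -0.1,"ry": 0,"rz": 0},{"hand": 0.35,"x": -0.4,"y": 2,"z": 80,"rx": -0.1,"ry": 0,"rz": 0}])

```text
time: 12.4
position: [0.5516, 0.2209, 0.2191]
eef_rot: [-2.496, -1.906, 0.005]
wrist_force: [0.2, 0.1, -0.6]
width: 0.0427
```

```bash
python3 to.py .552 .2227 .201 74.8
python3 - <<'E'
from rig import *
from h import *
for n in("side",): cv2.imwrite(f"pics/{n}12.png",get_image(n)[:,:,::-1])
crop("pics/side12.png",215,160,110,100,6,"pics/s12.png")
E
```

```text
to (0.552, 0.2227, 0.201) shift [ 1.9 -0.1 18.1] rot [-0.14  0.13 -0.07] | now [0.5516 0.2209 0.2191] tip 0.1734 w 0.0427 t 12.4 F [ 0.2  0.1 -0.6] j [ 0.25  0.66  1.54 -0.    0.94 -1.05]
```

View pics/s12.png

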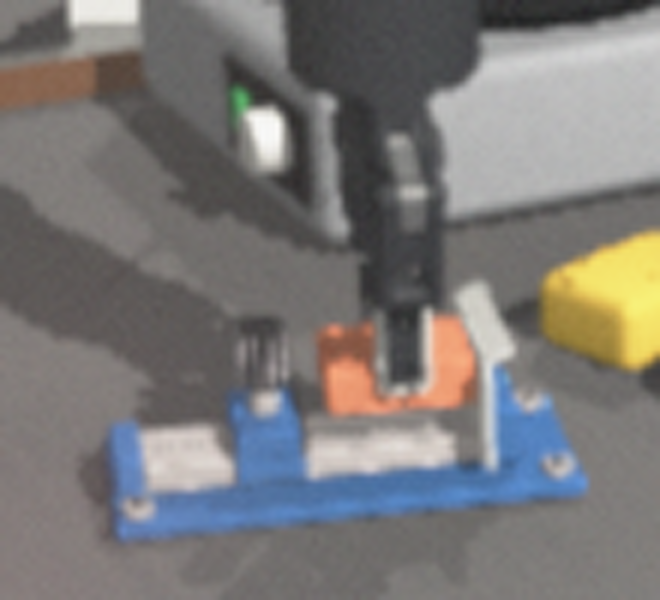

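The stone clears the plate (right end at crop (476,380), plate edge at 485) and the jaw at (303,430). I'll correct 1.5 mm sideways and lower it.

>>> arm_command(plan=[{"hand": 0.35,"x": 1,"y": 0,"z": 4,"rx": -0.1,"ry": 0.1,"rz": 0},{"hand": 0.35,"x": 1.5,"y": 0,"z": 9,"rx": -0.1,"ry": 0.1,"rz": 0},{"hand": 0.35,"x": 1.5,"y": 0,"z": 13,"rx": -0.1,"ry": 0.1,"rz": 0},{"hand": 0.35,"x": 1.5,"y": 0,"z": 14,"rx": -0.1,"ry": 0.1,"rz": 0},{"hand": 0.35,"x": 1.5,"y": 0,"z": 14,"rx": -0.1,"ry": 0.1,"rz": 0}])

```text
time: 12.95
position: [0.5523, 0.2226, 0.2056]
eef_rot: [2.496, 1.907, 0.001]
wrist_force: [-0.3, 0.6, -1.5]
width: 0.043
```

>>> arm_command(plan=[{"hand": 0.35,"x": 0,"y": 0,"z": 1,"rx": 0,"ry": 0,"rz": 0},{"hand": 0.35,"x": 0,"y": 0,"z": 2,"rx": 0,"ry": 0,"rz": 0},{"hand": 0.35,"x": 0,"y": 0,"z": 2,"rx": 0,"ry": 0,"rz": 0}])

```text
time: 13.25
position: [0.5523, 0.2226, 0.2036]
eef_rot: [2.496, 1.907, 0.001]
wrist_force: [-0.7, 0.5, -0.8]
width: 0.0431
```

>>> arm_command(plan=[{"hand": 0.35,"x": 0,"y": 0,"z": 1,"rx": 0,"ry": 0,"rz": 0},{"hand": 0.35,"x": 0,"y": 0,"z": 1.7,"rx": 0,"ry": 0,"rz": 0},{"hand": 0.35,"x": 0,"y": 0,"z": 1.7,"rx": 0,"ry": 0,"rz": 0}])

```text
time: 13.55
position: [0.5522, 0.2226, 0.2017]
eef_rot: [2.496, 1.907, 0.0]
wrist_force: [0.3, 0.6, -1.5]
width: 0.0424
```

>>> arm_command(plan=[{"hand": 0.35,"x": 0,"y": 0,"z": 0.7,"rx": 0,"ry": 0,"rz": 0},{"hand": 0.35,"x": 0,"y": 0,"z": 1.4,"rx": 0,"ry": 0,"rz": 0},{"hand": 0.35,"x": 0,"y": 0,"z": 1.4,"rx": 0,"ry": 0,"rz": 0}])

```text
time: 13.85
position: [0.5522, 0.2226, 0.2013]
eef_rot: [2.496, 1.907, 0.001]
wrist_force: [-1.6, -0.8, 6.6]
width: 0.0426
```

Contact at 6.6 N, at the expected height. Before releasing I'll take a look.

Run:
```python
from rig import *
from h import *
for n in("side",): cv2.imwrite(f"pics/{n}13.png",get_image(n)[:,:,::-1])
crop("pics/side13.png",215,160,110,100,6,"pics/s13.png")
```

```text
(no output)
```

View pics/s13.png

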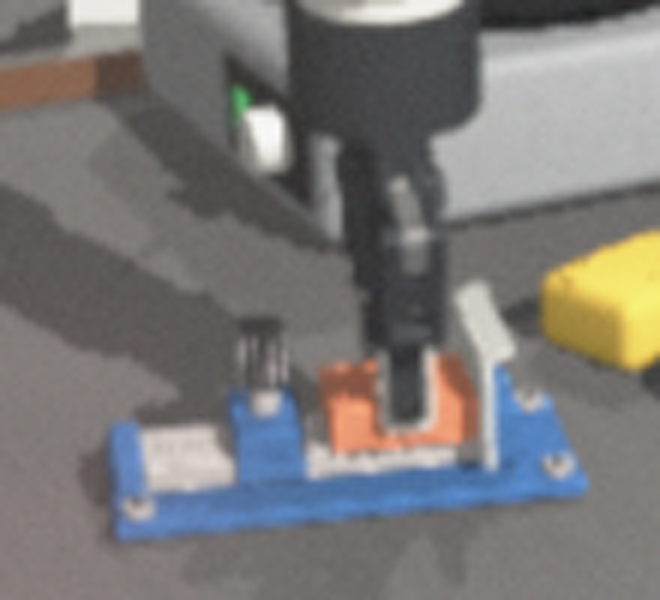

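The stone lies flat on the bed, with about 3 mm free to the plate and 9 mm to the jaw. Releasing it and lifting clear.

>>> arm_command(plan=[{"hand": 0.35,"x": 0,"y": 0,"z": -0.3,"rx": 0,"ry": 0,"rz": 0},{"hand": 0.7,"x": 0,"y": 0,"z": -0.3,"rx": 0,"ry": 0,"rz": 0},{"hand": 0.7,"x": 0,"y": 0,"z": -0.3,"rx": 0,"ry": 0,"rz": 0},{"hand": 0.7,"x": 0,"y": 0,"z": -10,"rx": 0,"ry": 0,"rz": 0},{"hand": 0.7,"x": 0,"y": 0,"z": -40,"rx": 0,"ry": 0,"rz": 0},{"hand": 0.7,"x": 0,"y": 0,"z": -75,"rx": 0,"ry": 0,"rz": 0},{"hand": 0.7,"x": 0,"y": 0,"z": -85,"rx": 0,"ry": 0,"rz": 0}])

```text
time: 14.6
position: [0.5531, 0.2228, 0.2907]
eef_rot: [2.494, 1.905, 0.011]
wrist_force: [-0.3, 0.1, 0.6]
width: 0.0596
```

```bash
python3 - <<'E'
from rig import *
from h import *
X=np.array([np.cos(np.radians(-15.2)),np.sin(np.radians(-15.2))]);print(np.array([.5542,.2219])-.056*X)
for n in("side","top"): cv2.imwrite(f"pics/{n}14.png",get_image(n)[:,:,::-1])
crop("pics/side14.png",215,160,110,100,6,"pics/s14.png")
E
python3 to.py .5002 .2366 .285 74.8
```

```text
[0.50015908 0.23658259]
to (0.5002, 0.2366, 0.285) shift [ -0.4 -54.2   3.4] rot [ 0.27 -0.14 -0.04] | now [0.5526 0.2227 0.2886] tip 0.1734 w 0.0595 t 14.7 F [-0.7 -0.2 -0.7] j [ 0.25  0.58  1.48 -0.    1.08 -1.05]
```

View pics/s14.png

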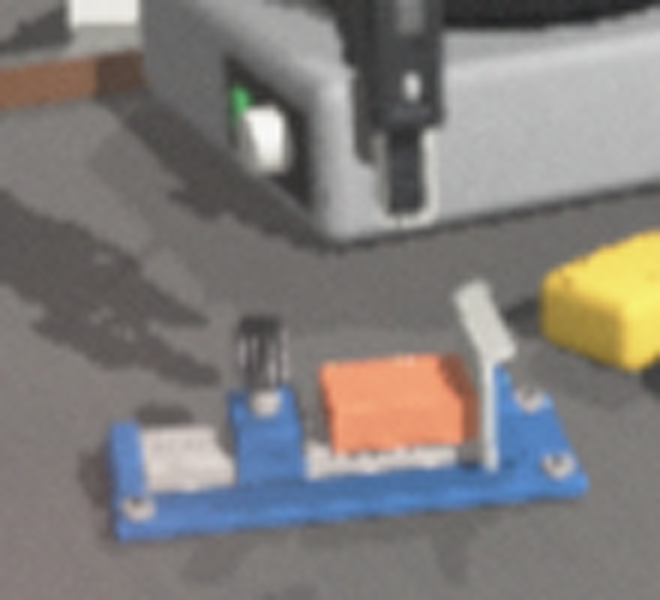

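The stone is seated and free at crop (397,400), and level. Now I'll go to the knob.

>>> arm_command(plan=[{"hand": 0.5,"x": 0,"y": -15,"z": 0,"rx": 0,"ry": 0,"rz": 0},{"hand": 0.5,"x": -0.4,"y": -40,"z": 0,"rx": 0.1,"ry": 0,"rz": 0},{"hand": 0.5,"x": -0.4,"y": -54,"z": 0,"rx": 0.2,"ry": -0.1,"rz": 0},{"hand": 0.5,"x": -0.4,"y": -54,"z": 15,"rx": 0.2,"ry": -0.1,"rz": 0},{"hand": 0.5,"x": -0.4,"y": -54,"z": 25,"rx": 0.2,"ry": -0.1,"rz": 0},{"hand": 0.5,"x": -0.4,"y": -54,"z": 25,"rx": 0.2,"ry": -0.1,"rz": 0}], squeeze=25)

```text
time: 15.3
position: [0.4999, 0.2362, 0.261]
eef_rot: [-2.496, -1.907, 0.005]
wrist_force: [-0.5, -0.0, 0.1]
width: 0.0424
```

```bash
python3 - <<'E'
from rig import *
from h import *
for n in("side","top"): cv2.imwrite(f"pics/{n}15.png",get_image(n)[:,:,::-1])
crop("pics/side15.png",215,160,110,100,6,"pics/s15.png")
E
python3 to.py .5002 .2366 .226 74.8
```

```text
to (0.5002, 0.2366, 0.226) shift [ 0.1 -0.5 36.7] rot [ 0.    0.01 -0.06] | now [0.5007 0.2364 0.2627] tip 0.1734 w 0.0426 t 15.4 F [-1.  -0.3 -0. ] j [ 0.3   0.54  1.63 -0.    0.97 -1.  ]
```

View pics/s15.png

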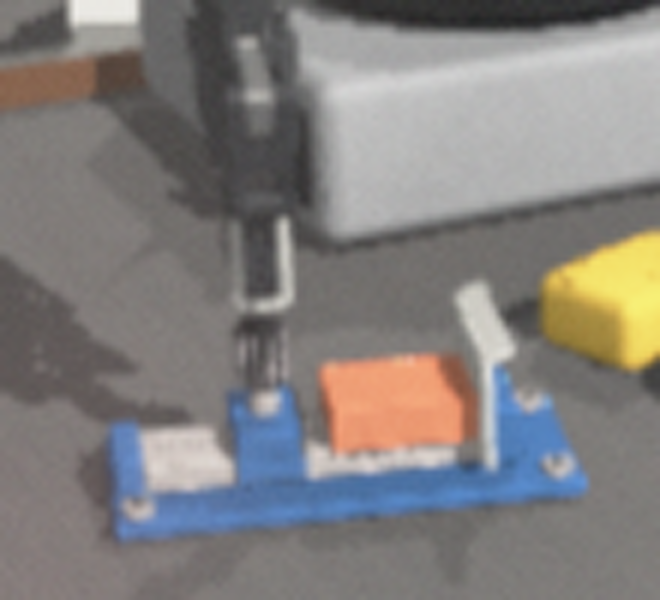

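The fingers straddle the knob, centred at crop (262,300) against the knob at (262,350). I'll descend 36 mm and close on it.

>>> arm_command(plan=[{"hand": 0.5,"x": 0,"y": 0,"z": 14,"rx": 0,"ry": 0,"rz": 0},{"hand": 0.5,"x": 0,"y": 0,"z": 28,"rx": 0,"ry": 0,"rz": 0},{"hand": 0.5,"x": 0,"y": 0,"z": 35,"rx": 0,"ry": 0,"rz": 0},{"hand": 0.3,"x": 0,"y": 0,"z": 35,"rx": 0,"ry": 0,"rz": 0},{"hand": 0.1,"x": 0,"y": 0,"z": 35,"rx": 0,"ry": 0,"rz": 0},{"hand": 0.1,"x": 0,"y": 0,"z": 35,"rx": 0,"ry": 0,"rz": 0},{"hand": 0.1,"x": 0,"y": 0,"z": 35,"rx": 0,"ry": 0,"rz": 0}])

```text
time: 16.1
position: [0.5008, 0.2364, 0.228]
eef_rot: [2.496, 1.907, 0.001]
wrist_force: [0.2, 1.2, -3.8]
width: 0.0187
```

```bash
python3 to.py .5002 .2366 .226 74.8
```

```text
to (0.5002, 0.2366, 0.226) shift [ 0.  -0.6  2. ] rot [ 0.04 -0.02 -0.06] | now [0.5008 0.2364 0.228 ] tip 0.1734 w 0.0187 t 16.1 F [ 0.2  1.2 -3.8] j [ 0.3   0.59  1.66 -0.    0.89 -1.  ]
```

Knob gripped at 18.7 mm. I'll slide the jaw 8 mm towards the plate (tool +y).

>>> arm_command(plan=[{"hand": 0.1,"x": 0,"y": 2,"z": 0,"rx": 0,"ry": 0,"rz": 0},{"hand": 0.1,"x": 0,"y": 4,"z": 0,"rx": 0,"ry": 0,"rz": 0},{"hand": 0.1,"x": 0,"y": 6,"z": 0,"rx": 0,"ry": 0,"rz": 0},{"hand": 0.1,"x": 0,"y": 8,"z": 0,"rx": 0,"ry": 0,"rz": 0},{"hand": 0.1,"x": 0,"y": 8,"z": 0,"rx": 0,"ry": 0,"rz": 0}])

```text
time: 16.6
position: [0.5088, 0.2342, 0.228]
eef_rot: [2.496, 1.906, 0.001]
wrist_force: [-2.2, 1.1, -1.9]
width: 0.0189
```

Run:
```python
from rig import *
from h import *
for n in("side",): cv2.imwrite(f"pics/{n}16.png",get_image(n)[:,:,::-1])
crop("pics/side16.png",215,160,110,100,6,"pics/s16.png")
print(sense()["position"],sense()["wrist_force"])
```

```text
[0.50874374 0.2342083  0.22796069] [-2.18013541  1.42545267 -2.44672342]
```

View pics/s16.png

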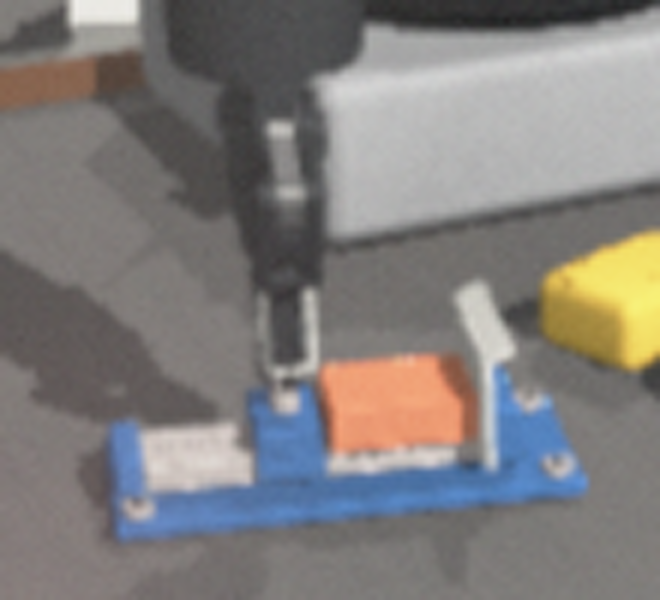

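The jaw face is now just behind the stone (crop 325 against 330). From here I'll go in 1 mm steps, watching the force.

>>> arm_command(plan=[{"hand": 0.1,"x": 0,"y": 1,"z": 0,"rx": 0,"ry": 0,"rz": 0},{"hand": 0.1,"x": 0,"y": 2,"z": 0,"rx": 0,"ry": 0,"rz": 0},{"hand": 0.1,"x": 0,"y": 2,"z": 0,"rx": 0,"ry": 0,"rz": 0}])

```text
time: 16.95
position: [0.5108, 0.2336, 0.228]
eef_rot: [2.496, 1.906, 0.001]
wrist_force: [-2.2, 1.3, -2.7]
width: 0.0186
```

>>> arm_command(plan=[{"hand": 0.1,"x": 0,"y": 0.5,"z": 0,"rx": 0,"ry": 0,"rz": 0},{"hand": 0.1,"x": 0,"y": 1,"z": 0,"rx": 0,"ry": 0,"rz": 0},{"hand": 0.1,"x": 0,"y": 1,"z": 0,"rx": 0,"ry": 0,"rz": 0}])

```text
time: 17.25
position: [0.5117, 0.2334, 0.228]
eef_rot: [2.496, 1.906, 0.001]
wrist_force: [-2.2, 2.0, -2.3]
width: 0.0186
```

>>> arm_command(plan=[{"hand": 0.1,"x": 0,"y": 0.5,"z": 0,"rx": 0,"ry": 0,"rz": 0},{"hand": 0.1,"x": 0,"y": 0.8,"z": 0,"rx": 0,"ry": 0,"rz": 0},{"hand": 0.1,"x": 0,"y": 0.8,"z": 0,"rx": 0,"ry": 0,"rz": 0}])

```text
time: 17.55
position: [0.5121, 0.2333, 0.2279]
eef_rot: [-2.497, -1.906, 0.0]
wrist_force: [-4.9, 2.7, -0.8]
width: 0.019
```

Run:
```python
from rig import *
from h import *
for n in("side",): cv2.imwrite(f"pics/{n}17.png",get_image(n)[:,:,::-1])
crop("pics/side17.png",255,200,60,45,12,"pics/s17.png")
print(sense()["position"],sense()["wrist_force"])
```

```text
[0.51204675 0.23334052 0.22794629] [-4.39674468  2.0292507   0.26924901]
```

View pics/s17.png

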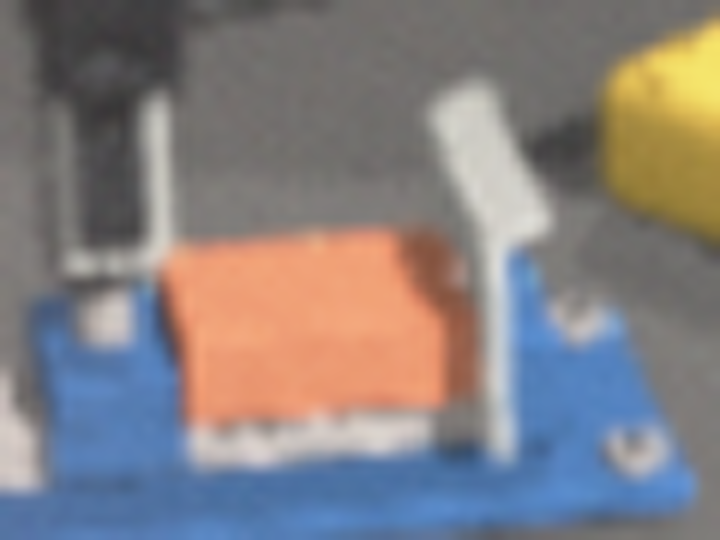

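The stone is touching or nearly touching both sides, and the force is up to about 5 N. A few more half-millimetre steps.

>>> arm_command(plan=[{"hand": 0.1,"x": 0,"y": 0.5,"z": 0,"rx": 0,"ry": 0,"rz": 0},{"hand": 0.1,"x": 0,"y": 0.8,"z": 0,"rx": 0,"ry": 0,"rz": 0},{"hand": 0.1,"x": 0,"y": 0.8,"z": 0,"rx": 0,"ry": 0,"rz": 0}])

```text
time: 17.9
position: [0.5123, 0.2333, 0.2279]
eef_rot: [-2.496, -1.906, 0.002]
wrist_force: [-4.8, 2.8, -0.7]
width: 0.0187
```

>>> arm_command(plan=[{"hand": 0.1,"x": 0,"y": 0.5,"z": 0,"rx": 0,"ry": 0,"rz": 0},{"hand": 0.1,"x": 0,"y": 0.8,"z": 0,"rx": 0,"ry": 0,"rz": 0},{"hand": 0.1,"x": 0,"y": 0.8,"z": 0,"rx": 0,"ry": 0,"rz": 0}])

```text
time: 18.2
position: [0.5126, 0.2333, 0.2279]
eef_rot: [-2.495, -1.905, 0.004]
wrist_force: [-5.7, 2.5, 0.2]
width: 0.0186
```

>>> arm_command(plan=[{"hand": 0.1,"x": 0,"y": 1,"z": 0,"rx": 0,"ry": 0,"rz": 0},{"hand": 0.1,"x": 0,"y": 2,"z": 0,"rx": 0,"ry": 0,"rz": 0},{"hand": 0.1,"x": 0,"y": 2,"z": 0,"rx": 0,"ry": 0,"rz": 0}])

```text
time: 18.5
position: [0.5133, 0.2332, 0.2279]
eef_rot: [-2.493, -1.904, 0.009]
wrist_force: [-10.4, 3.9, 3.1]
width: 0.0188
```

Run:
```python
from rig import *
from h import *
for n in("side",): cv2.imwrite(f"pics/{n}18.png",get_image(n)[:,:,::-1])
crop("pics/side18.png",255,200,60,45,12,"pics/s18.png")
print(sense()["position"],sense()["wrist_force"])
```

```text
[0.5132702  0.23321531 0.22789875] [-9.78337057  5.06491944  3.00421105]
```

View pics/s18.png

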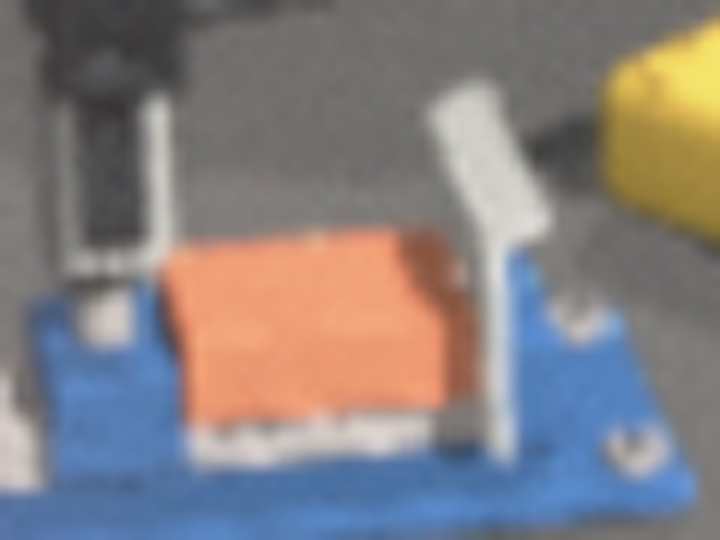

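There's no further motion at 10 N, so the stone is snug between jaw and plate. Releasing the knob and lifting clear.

>>> arm_command(plan=[{"hand": 0.5,"x": 0,"y": -0.4,"z": 0,"rx": 0,"ry": 0,"rz": 0},{"hand": 0.5,"x": 0,"y": -0.5,"z": 0,"rx": 0,"ry": 0,"rz": 0},{"hand": 0.5,"x": 0,"y": -0.5,"z": 0,"rx": 0,"ry": 0,"rz": 0},{"hand": 0.5,"x": 0,"y": -1,"z": -15,"rx": 0,"ry": 0,"rz": 0},{"hand": 0.5,"x": 0,"y": -1,"z": -50,"rx": 0,"ry": 0,"rz": 0},{"hand": 0.5,"x": 0,"y": -1,"z": -95,"rx": 0,"ry": 0,"rz": 0},{"hand": 0.5,"x": 0,"y": -40,"z": -120,"rx": 0,"ry": 0,"rz": 0},{"hand": 0.5,"x": 0,"y": -80,"z": -130,"rx": 0,"ry": 0,"rz": 0}])

```text
time: 19.35
position: [0.4375, 0.254, 0.3615]
eef_rot: [-2.496, -1.902, -0.002]
wrist_force: [-0.3, 0.5, -0.0]
width: 0.0428
```

Run:
```python
from rig import *
from h import *
for n in("side","top"): cv2.imwrite(f"pics/{n}19.png",get_image(n)[:,:,::-1])
crop("pics/side19.png",215,180,100,75,8,"pics/s19.png")
print(sense()["position"],sense()["wrist_force"])
```

```text
[0.43423271 0.25494372 0.36074894] [ 0.30097652 -0.95906533 -0.54837972]
```

View pics/s19.png

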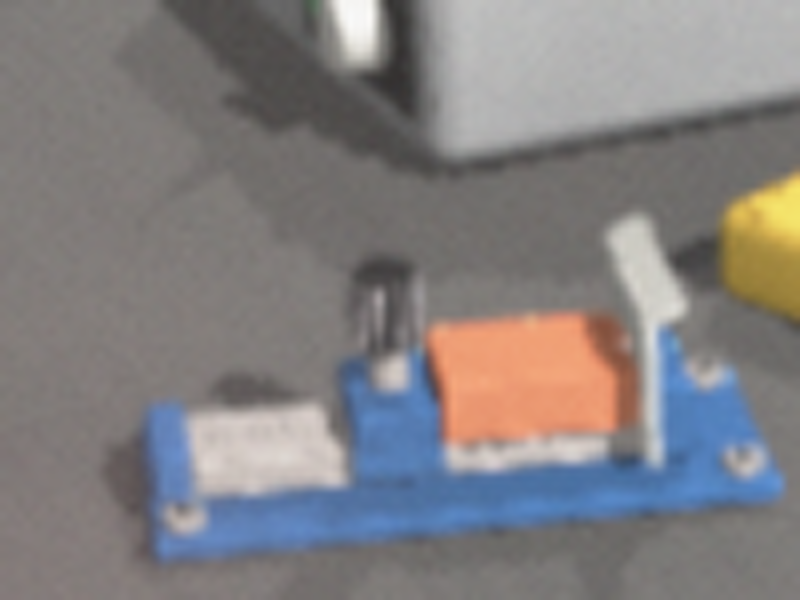

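View pics/top19.png

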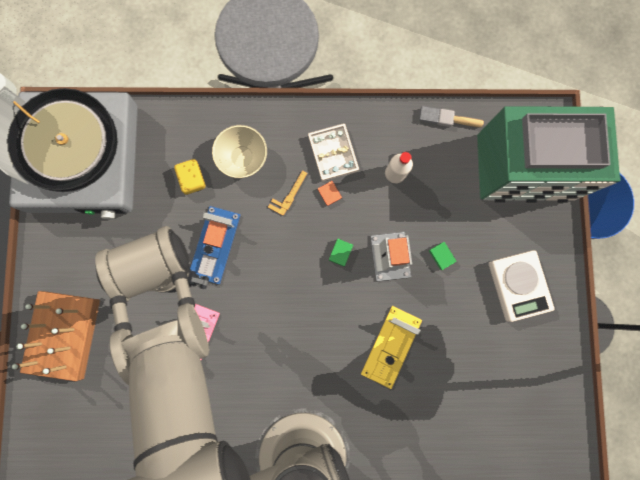

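View pics/side19.png

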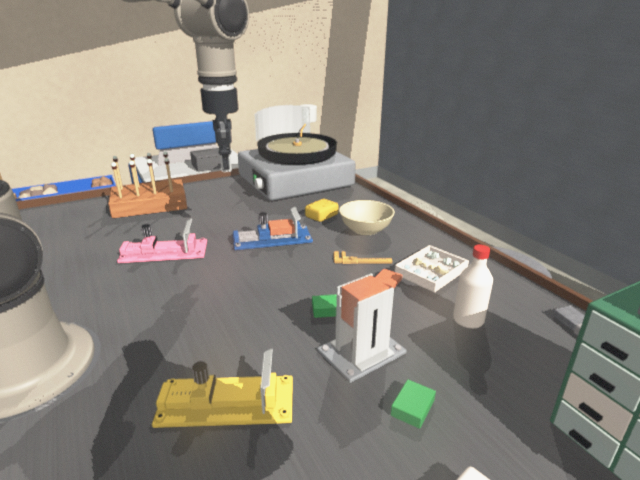

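The side view shows the stone clamped between jaw (crop (395,420)) and plate (640,380). Nothing else has moved. One last check from above.

Run:
```python
from h import *
crop("pics/top19.png",185,200,60,90,6,"pics/t19.png")
X=np.array([np.cos(np.radians(-15.2)),np.sin(np.radians(-15.2))]);Y=np.array([-X[1],X[0]]);h=np.array([.5542,.2219])
for x,y,z in((-.044,0,.071),(-.03,.022,.04),(-.03,-.022,.04),(.03,-.022,.04),(.03,.022,.04),(-.03,0,.033)):
    q=proj("top",[*(h+x*X+y*Y),z])[0]; print((x,y,z),((q-[185,200]+.5)*6-.5).round(0), ((proj("side",[*(h+x*X+y*Y),z])[0]-[215,180]+.5)*8-.5).round(0))
```

```text
(-0.044, 0, 0.071) [136. 295.] [389. 266.]
(-0.03, 0.022, 0.04) [109. 258.] [431. 325.]
(-0.03, -0.022, 0.04) [209. 285.] [449. 385.]
(0.03, -0.022, 0.04) [250. 149.] [646. 366.]
(0.03, 0.022, 0.04) [150. 122.] [621. 308.]
(-0.03, 0, 0.033) [162. 273.] [441. 375.]
```

View pics/t19.png

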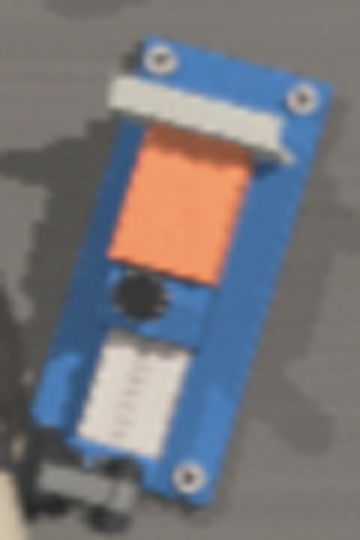

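The predicted seated-stone corners (109,258) and (209,285) and the knob for 12 mm travel (136,295) match the picture: (109,258), (218,285) and (140,295). Handing in.

```bash
python3 -c "
from rig import *
s=sense();print(s['time'],s['qvel'].round(3) if hasattr(s['qvel'],'round') else s['qvel'])
print(finish_job())"
```

```text
19.45 [-0.04   0.066 -0.051 -0.023 -0.036 -0.038]
the job is handed in; nothing more can be done
None
```

I handed the job in at about 19.5 s, and the checks I made all pointed to success; the hand-in itself gives no verdict.

- **Dispenser:** I took the top stone out by its ends and laid it flat on the bare bench (first touch about 13 N), then let go. The pictures show the next stone risen flush with the cheeks.
- **Seating:** I took the stone again by its long sides, at 43 mm finger opening. I laid it on the blue holder's bed (about 7 N) and released it.
- **Clamping:** I slid the jaw up by its knob until it stopped moving, at about 10 N, then lifted clear.

**Last checks:**
- Both cameras show the stone flat between jaw and plate, within about 1–3 mm of where a seated stone should appear.
- The knob is where about 12 mm of jaw travel would put it. The fingers themselves moved 12.9 mm, which I put down to flex in the grip.
- Nothing else on the bench looks moved.

**Disagreements:** From the side view, the stone's angle came out about 2° off the holder's angle, well inside the allowed 0.1 rad. From above, one stone corner was about 4 mm sideways of its predicted place while the corner next to it matched, so I put that down to blur at the stone's edge.

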